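Press the plugs into a batch of furniture-foot blocks

TASK

Load every wooden block into the press nest, one to a bay with its orange plug on the red lever's side, and swing the yellow clamp over onto them. With the clamp closed, pull the red press lever to its stop so that all the plugs are driven home, let it return, then throw the clamp back open and lay all the finished blocks flat in the blue tray, plugs up. Never work the lever with the clamp open, and leave the glue bottle, hammer and tin where they are.

Things in the scene. Friction and masses are not known exactly. Their poses are not given: they have to be found in the camera images.
- press: Fixed bench press: grey plate 290 (x) x 300 (y) x 20 mm with a three-bay nest, red-handled lever on its +y side, yellow-handled clamp on its -y side. Origin at table level, 15 mm to -y of the plate's middle. x runs along the row of bays and both hinge shafts, which lie 75.5 mm above the table: the lever's at y = +135 mm, the clamp's at y = -105 mm. Yaw within 0.15 rad.
- lever (a joint): Press lever, rad. 0 = at rest (handle up), 1.31 = at its stop. Grows as the red handle is pulled over towards the press's -y and down. A spring always drives it back to 0: about 2 N at the handle at rest, 5 N at the stop, up to 20 N while driving three plugs.
- lever_grip (a point): Grip point on the red handle bar (20 mm diameter, 105 mm long, along the press's x; its blue arm joins it 58 mm to the -x side). Moves on a 180 mm arc about the lever's hinge: at rest 44 mm to +y of the hinge and 174 mm above it, at the stop 156 mm to -y and 90 mm above. Can be pinched from above, fingers closing along the press's y; the bar turns in the fingers.
- clamp (a joint): Hold-down clamp, rad. 0 = thrown back open, 2.00 = its black bar lies on the block tops, 2.05 = lower stop (empty nest). Grows as the yellow handle swings from the press's -y side over to +y and down. No spring: past its centre at about 0.75 rad its own weight takes it on and keeps it there; light friction, under 5 N at the handle.
- clamp_grip (a point): Grip point on the yellow handle bar (20 mm diameter, 105 mm long, along the press's x; its blue arm joins it 58 mm to the +x side). Moves on a 110 mm arc about the clamp's hinge: open 90 mm to -y of the hinge and 64 mm above it, closed 95 mm to +y and 55 mm above. Can be pinched from above, fingers closing along the press's y; the bar turns in the fingers.
- bay1 (a point): Floor centre of nest bay 1, 20 mm above the table (bays are 70 mm apart along the press's x; axes as the press). Takes any one block lying along the press's y, plug end to +y. 116 x 46 mm between guides; these stand 10 mm (end stops 12 mm) above the floor. Side guides only near the ends: from 30 mm to the -y to 26 mm to the +y of the centre is free for fingers.
- bay1_plugend (a point): Point on the floor of bay 1 under the lever's pressing bar, 35 mm from the bay's centre towards the press's +y; the middle of a loaded block's plug belongs above it.
- bay2 (a point): Floor centre of nest bay 2, 20 mm above the table (bays are 70 mm apart along the press's x; axes as the press). Takes any one block lying along the press's y, plug end to +y. 116 x 46 mm between guides; these stand 10 mm (end stops 12 mm) above the floor. Side guides only near the ends: from 30 mm to the -y to 26 mm to the +y of the centre is free for fingers.
- bay2_plugend (a point): Point on the floor of bay 2 under the lever's pressing bar, 35 mm from the bay's centre towards the press's +y; the middle of a loaded block's plug belongs above it.
- bay3 (a point): Floor centre of nest bay 3, 20 mm above the table (bays are 70 mm apart along the press's x; axes as the press). Takes any one block lying along the press's y, plug end to +y. 116 x 46 mm between guides; these stand 10 mm (end stops 12 mm) above the floor. Side guides only near the ends: from 30 mm to the -y to 26 mm to the +y of the centre is free for fingers.
- bay3_plugend (a point): Point on the floor of bay 3 under the lever's pressing bar, 35 mm from the bay's centre towards the press's +y; the middle of a loaded block's plug belongs above it.
- block1: Dark wooden furniture-foot block 1, 110 (its x) x 40 (its y) x 45 mm (z), 0.15 kg, origin at the centre of its underside. An orange plug 26 mm in diameter is started in its top face, 35 mm from the middle towards its +x end. May be absent.
- block1_plugend (a point): Point on block 1's underside below its plug, 35 mm from the origin towards its +x.
- plug1 (a joint): How far the plug of block 1 has been driven in, m: 0 = stands 14 mm proud of the block's top, 0.014 = flush. It slides stiffly (about 10 N) and stays where it is left.
- block2: Dark wooden furniture-foot block 2, 110 (its x) x 40 (its y) x 45 mm (z), 0.15 kg, origin at the centre of its underside. An orange plug 26 mm in diameter is started in its top face, 35 mm from the middle towards its +x end. May be absent.
- block2_plugend (a point): Point on block 2's underside below its plug, 35 mm from the origin towards its +x.
- plug2 (a joint): How far the plug of block 2 has been driven in, m: 0 = stands 14 mm proud of the block's top, 0.014 = flush. It slides stiffly (about 10 N) and stays where it is left.
- block3: Dark wooden furniture-foot block 3, 110 (its x) x 40 (its y) x 45 mm (z), 0.15 kg, origin at the centre of its underside. An orange plug 26 mm in diameter is started in its top face, 35 mm from the middle towards its +x end. May be absent.
- block3_plugend (a point): Point on block 3's underside below its plug, 35 mm from the origin towards its +x.
- plug3 (a joint): How far the plug of block 3 has been driven in, m: 0 = stands 14 mm proud of the block's top, 0.014 = flush. It slides stiffly (about 10 N) and stays where it is left.
- tray: Blue open tray fixed on the table, 270 (x) x 180 (y) mm outside, 16 mm high, walls and floor 5 mm thick; origin at the centre of its underside. Yaw varies within 0.15 rad.
- glue: White glue bottle, 60 mm diameter, 160 mm tall, bystander; origin at the centre of its foot.
- hammer: Hammer lying on the table, 260 mm long, bystander; origin on the table below its middle.
- tin: Closed tin, 84 mm diameter, 100 mm tall, bystander; origin at the centre of its foot.
There are look-alikes about, which are no part of the job. Leave any turquoise look-alike of the block2 alone.

How it is judged:
On the way, in this order (a step that is already met when the one before it is completed fails the run):
1. all blocks lie in bays, plugs to the lever's side and still proud, and the clamp is closed on them (((distance between block1 and bay1 below 0.009 m and distance between block1_plugend and bay1_plugend below 0.009 m) or (distance between block1 and bay2 below 0.009 m and distance between block1_plugend and bay2_plugend below 0.009 m) or (distance between block1 and bay3 below 0.009 m and distance between block1_plugend and bay3_plugend below 0.009 m)) and ((distance between block2 and bay1 below 0.009 m and distance between block2_plugend and bay1_plugend below 0.009 m) or (distance between block2 and bay2 below 0.009 m and distance between block2_plugend and bay2_plugend below 0.009 m) or (distance between block2 and bay3 below 0.009 m and distance between block2_plugend and bay3_plugend below 0.009 m)) and ((distance between block3 and bay1 below 0.009 m and distance between block3_plugend and bay1_plugend below 0.009 m) or (distance between block3 and bay2 below 0.009 m and distance between block3_plugend and bay2_plugend below 0.009 m) or (distance between block3 and bay3 below 0.009 m and distance between block3_plugend and bay3_plugend below 0.009 m)) and value of joint each of plug1, plug2, plug3 below 0.006 m and value of joint clamp above 1.93 rad), for 0.2 s.
2. the lever is pulled to its stop with the clamp closed, driving all plugs home (value of joint lever above 1.22 rad and value of joint clamp above 1.93 rad and ((distance between block1 and bay1 below 0.009 m and distance between block1_plugend and bay1_plugend below 0.009 m) or (distance between block1 and bay2 below 0.009 m and distance between block1_plugend and bay2_plugend below 0.009 m) or (distance between block1 and bay3 below 0.009 m and distance between block1_plugend and bay3_plugend below 0.009 m)) and ((distance between block2 and bay1 below 0.009 m and distance between block2_plugend and bay1_plugend below 0.009 m) or (distance between block2 and bay2 below 0.009 m and distance between block2_plugend and bay2_plugend below 0.009 m) or (distance between block2 and bay3 below 0.009 m and distance between block2_plugend and bay3_plugend below 0.009 m)) and ((distance between block3 and bay1 below 0.009 m and distance between block3_plugend and bay1_plugend below 0.009 m) or (distance between block3 and bay2 below 0.009 m and distance between block3_plugend and bay2_plugend below 0.009 m) or (distance between block3 and bay3 below 0.009 m and distance between block3_plugend and bay3_plugend below 0.009 m)) and value of joint each of plug1, plug2, plug3 above 0.011 m), for 0.1 s.
3. the lever has returned to rest with the clamp still closed (value of joint lever below 0.12 rad and value of joint clamp above 1.85 rad), for 0.1 s.
4. the clamp is thrown back open (value of joint clamp below 0.45 rad), for 0.1 s.
At the end, for the whole second after the job is handed in: Every block lies flat in the tray on its floor (tilt under 0.1 rad, plug up, at rest), its plug at least 11 of 14 mm home; the lever is back at rest (under 0.12 rad) and the clamp open (under 0.45 rad) (x of block1 in the frame of tray between -0.125 and 0.125 m and y of block1 in the frame of tray between -0.08 and 0.08 m and z of block1 in the frame of tray between 0 and 0.012 m and angle between each of block1, block2, block3's own z axis and vertical below 0.1 rad and linear speed of each of block1, block2, block3 below 0.02 m/s and x of block2 in the frame of tray between -0.125 and 0.125 m and y of block2 in the frame of tray between -0.08 and 0.08 m and z of block2 in the frame of tray between 0 and 0.012 m and x of block3 in the frame of tray between -0.125 and 0.125 m and y of block3 in the frame of tray between -0.08 and 0.08 m and z of block3 in the frame of tray between 0 and 0.012 m and value of joint each of plug1, plug2, plug3 above 0.011 m and value of joint lever below 0.12 rad and value of joint clamp below 0.45 rad); the robot touches nothing.
It fails at once if the lever is pulled (over 0.5 rad) while the clamp is open (value of joint lever above 0.5 rad and value of joint clamp below 1.75 rad).
It fails at once if the glue is disturbed (moved over 5 cm) (distance of glue from where it was at the start of the episode above 0.05 m).
It fails at once if the hammer is disturbed (moved over 5 cm) (distance of hammer from where it was at the start of the episode above 0.05 m).
It fails at once if the tin is disturbed (moved over 5 cm) (distance of tin from where it was at the start of the episode above 0.05 m).
Of block1, block2, block3 only 2 to 3 are there at a start; the rules pass over those that are not, and their reading is None.
At some moment in a run one of block1, block2, block3 may be knocked a few centimetres aside while the robot is not near it.
Once in a run the grip may slacken for a moment while it holds something.
It also fails if it takes over 210 s, if anything falls off the work surface, if the arm or the gripper's body presses on something with over 40 N, if the wrist force passes 120 N, or if a joint passes its speed limit or range.

ROBOT

A 6-joint arm with a two-finger parallel gripper is mounted at the origin on the work surface. World frame = base frame: x ahead of the robot, y to its left, z up, the work surface at z = 0. Lengths are in m, angles in rad, forces in N, time in s.
With the tool pointing down it reaches from about 0.375 to 0.825 m from the base axis. Payload 5.5 kg.
Tool frame: the origin (TCP) lies on the mounting face of the last link; the fingertips stand 173 mm ahead of it and the grasp point (between the pads) lies 155 mm ahead of it; y points along the fingers, z is the direction in which the jaws open and shut, and the axes are right-handed (so a half turn about y gives the same grasp; the last joint's range is limited). The gripper opens to 85 mm and grips with 20 to 120 N. Pads are 22 mm wide; open, the fingers measure 114 mm over their backs; the gripper's body (76 mm by 85 mm) begins 54 mm behind the grasp point. The pads swing forward as they close: fully open they stand 13 mm farther back than shut.
Start: joints at [-1.284, 0.314, -0.047, 1.21, 0, 1.571], TCP at [0.17, -0.575, 0.405] pointing down, gripper open.
Joint ranges: [-2.67, 2.67], [-0.69, 1.73], [-1.03, 1.25], [-2.08, 2.16], [-1.42, 1.45], [-3.14, 3.14]. Speed limits (rad/s): [2.39, 2.39, 3.01, 3.14, 3.14, 3.14].

INTERFACE

Orientations are given as a rotation vector (axis times angle).
In Python, from rig import manip, camera, order gives the robot as it stands. The module is installed in compiled form; this text tells all that it offers.
- The arm moves only by the shell command python3 -m creep 'ROWS' [FORCE]. ROWS is JSON, a list of rows, each a list of 5 numbers: the shift along the tool's x, y, z in m, then the turn about the tool's y in degrees, then the opening in per cent of the stroke, from 0 (shut) to 100 (fully open). A call has exactly 5 rows; each row is the pose to reach, as a shift and turn from the pose commanded when the call began, along the tool's axes at that moment; what a row does not reach only later rows make up. A row lasts 1/8 s, in which the tool goes at most 62.5 mm and 10.7 degrees, less where a joint would pass 70% of its speed; a pose out of reach is approached as far as the arm can. A call with a gripper value outside its range is refused whole. The fingers move at their own pace and stop on an object; FORCE is the grip in N (left out, the last holds). Time passes only in rows, so rows that repeat a pose let the fingers close, or fill a call up. It gives the time, the measured TCP pose, the force and the opening at its end, in the units of the state.
- manip.read_state(): the state, without advancing time (a new reading comes with each control period).
- camera(name): name is "scene" or "top"; returns a dict with "img" (480x640x3 uint8, blue, green, red), "depth" (480x640 float32, m along the optical axis (not along the pixel's ray), 0 where there is no reading), "camera_matrix" (3x3 intrinsics, pixels), "k1" (the pictures are not rectified: a ray, as slopes to the right and down, at radius r is drawn at 1 + k1 r^2 times it, then the intrinsics apply), "world_to_cam" (4x4, takes a point from world to camera coordinates). Camera axes: x right, y down, z forward; pixel columns grow to the right and rows downward; lengths in m; the calibration is good to about 2 mm. A picture is of the moment at which its call begins.
- order.job_done(): hands the job in, once; it reports no verdict.
The state is a dict: "time": time; "joint_pos": joint angles; "joint_velocities": joint speeds; "effort": joint torques, N m; "tcp_pos": TCP position; "eef_rot": TCP orientation; "force": force on the tool from outside, world axes, zero at the start; "ft_torque": the same for the moment, N m; "width": finger opening in m.
Only numpy, scipy, OpenCV 4.12 (cv2) and the standard library are available. Lean on these libraries where they do the work, as an engineer would, in place of code of your own. Each camera call takes 0.05 s, during which the arm holds its last target.

## Working session

There is one attempt and no reset: what is moved stays moved. The work goes in short steps, Python scripts to look and compute and a shell command to move; the robot and the scene stay as the last step left them, time stands still between calls to the robot, and variables do not carry over. Pictures are saved under pics/ and viewed, and the job is handed in when it is done.

```bash
mkdir -p pics; python3 - <<'E'
from rig import manip,camera
import cv2,numpy as np
s=manip.read_state()
for k in s: print(k,np.round(s[k],3))
for n in("scene","top"):
    c=camera(n); cv2.imwrite(f"pics/{n}0.png",c["img"]); print(n,c["camera_matrix"],c["k1"],c["world_to_cam"])
E
```

```text
time 0.0
joint_pos [-1.284  0.314 -0.048  1.21   0.     1.571]
joint_velocities [0.    0.001 0.001 0.001 0.    0.001]
effort [-1.0000e-03 -5.3959e+01  3.3975e+01  1.9000e-02  0.0000e+00 -0.0000e+00]
tcp_pos [ 0.17  -0.575  0.404]
eef_rot [-0.299  2.069 -2.066]
force [-0.352  0.684  0.808]
ft_torque [-0.005  0.015  0.015]
width 0.085
scene [[542.60393953   0.         325.27947816]
 [  0.         542.60393953 239.10154873]
 [  0.           0.           1.        ]] -0.006171901874811888 [[ 0.53721184  0.84322561 -0.01933909 -0.34550601]
 [ 0.48714718 -0.32891178 -0.80901463 -0.15825853]
 [-0.68854271  0.42519125 -0.58747028  1.72039573]
 [ 0.          0.          0.          1.        ]]
top [[541.91581009   0.         321.0979851 ]
 [  0.         541.91581009 247.72770721]
 [  0.           0.           1.        ]] -0.1436853280324654 [[-0.01015921 -0.99988224  0.01150232  0.02704118]
 [-0.99856772  0.00954024 -0.0526449   0.60055692]
 [ 0.05252897 -0.01202068 -0.99854705  1.48706293]
 [ 0.          0.          0.          1.        ]]
```

View pics/scene0.png

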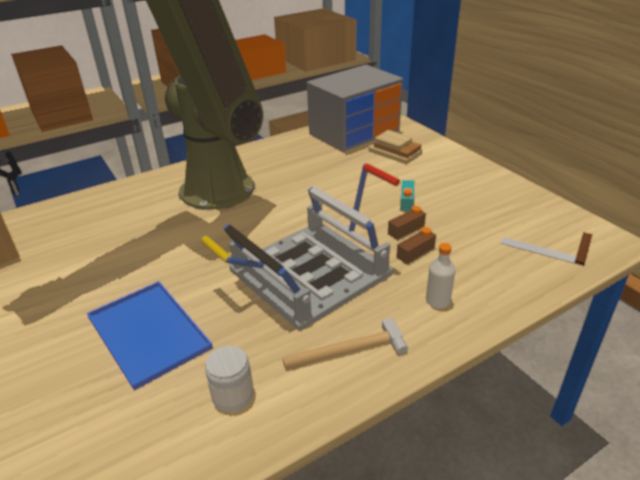

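View pics/top0.png

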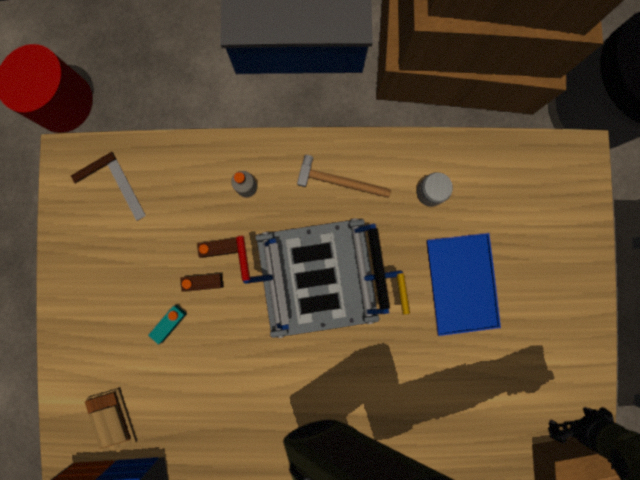

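The top view shows two dark wooden blocks with orange plugs, at about (220,249) and (202,283). The turquoise look-alike is at (168,322) and is excluded. The press is at (320,277) with the lever to the left (+y), and the tray is at (463,284). I'll enlarge to confirm.

```bash
cat > h.py <<'E'
from rig import manip,camera
import cv2,numpy as np
from scipy.spatial.transform import Rotation as R
def ray(c,px):
    K=c["camera_matrix"];p=cv2.undistortPoints(np.array(px,float).reshape(-1,1,2),K,np.array([c["k1"],0,0,0,0.]),P=None).reshape(-1,2)
    return np.c_[p,np.ones(len(p))]
def atz(c,px,z):
    M=c["world_to_cam"];Rm=M[:3,:3];o=-Rm.T@M[:3,3];d=ray(c,px)@Rm
    z=np.broadcast_to(z,len(d));return o+d*((z-o[2])/d[:,2])[:,None]
def cloud(c):
    v,u=np.mgrid[:480,:640];r=ray(c,np.c_[u.ravel(),v.ravel()])*c["depth"].reshape(-1,1)
    M=c["world_to_cam"];return ((r-M[:3,3])@M[:3,:3]).reshape(480,640,3)
def proj(c,P):
    M=c["world_to_cam"];q=np.atleast_2d(P)@M[:3,:3].T+M[:3,3];s=q[:,:2]/q[:,2:]
    s=s*(1+c["k1"]*(s**2).sum(1,keepdims=True));K=c["camera_matrix"];return s*[K[0,0],K[1,1]]+K[:2,2]
def crop(c,x0,y0,w,h,f,name):
    im=cv2.resize(c["img"][y0:y0+h,x0:x0+w],None,fx=f,fy=f,interpolation=cv2.INTER_CUBIC)
    for x in range((x0//10+1)*10,x0+w,10):
        cv2.putText(im,str(x),((x-x0)*f-8,9),0,.33,(255,255,255),1);cv2.line(im,((x-x0)*f,10),((x-x0)*f,15),(255,255,255),1)
    for y in range((y0//10+1)*10,y0+h,10):
        cv2.putText(im,str(y),(0,(y-y0)*f+4),0,.33,(255,255,255),1);cv2.line(im,(22,(y-y0)*f),(27,(y-y0)*f),(255,255,255),1)
    cv2.imwrite("pics/"+name,im)
E
python3 - <<'E'
from h import *
c=camera("top"); crop(c,140,220,130,100,6,"b0.png"); crop(c,225,205,200,150,4,"p0.png");crop(c,410,215,110,140,4,"t0.png")
s=camera("scene");crop(s,200,150,250,180,3,"s0.png")
# red rect for blocks by brown mask
P=cloud(c)
print(c["depth"][300,200],P[300,100],P[283,212],P[249,220],P[285,460])
E
```

```text
1.5074238 [0.45855744 0.65167406 0.00227464] [0.50600645 0.31896623 0.04673472] [0.59849714 0.29743343 0.04334615] [ 0.49230578 -0.37049096  0.00185893]
```

View pics/b0.png

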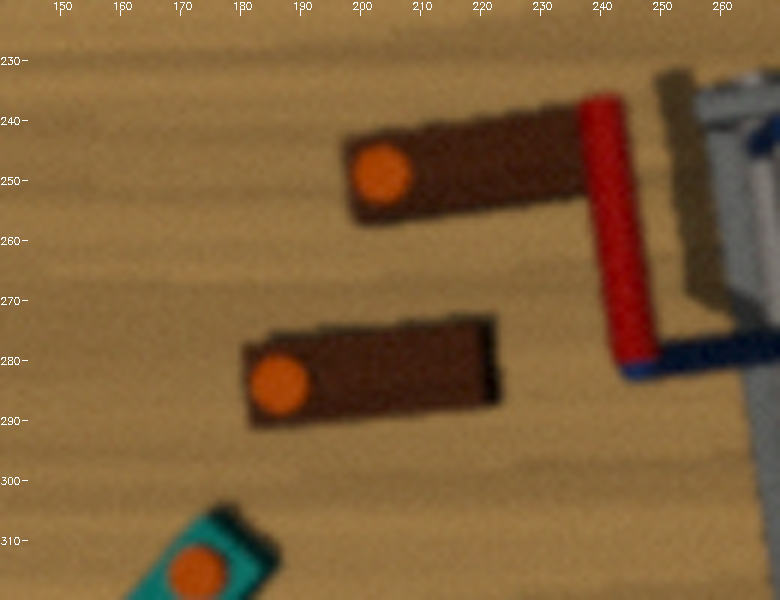

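View pics/p0.png

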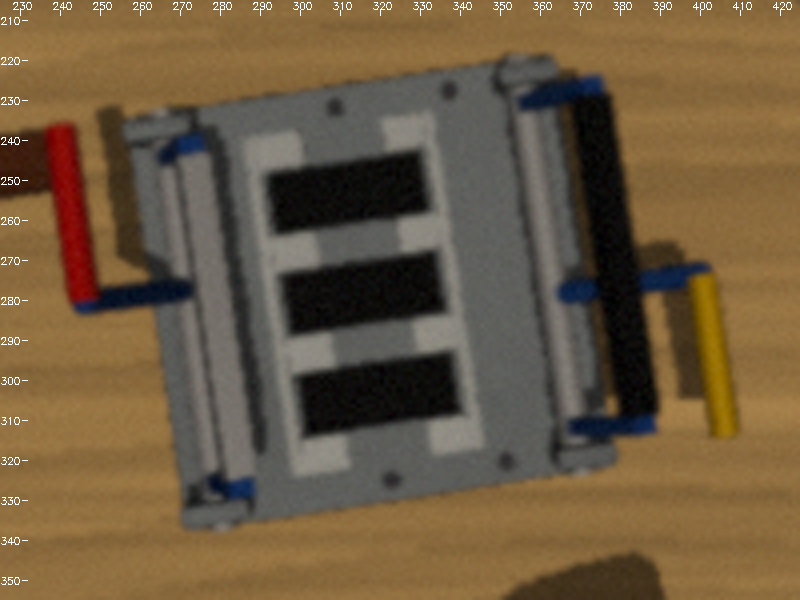

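View pics/t0.png

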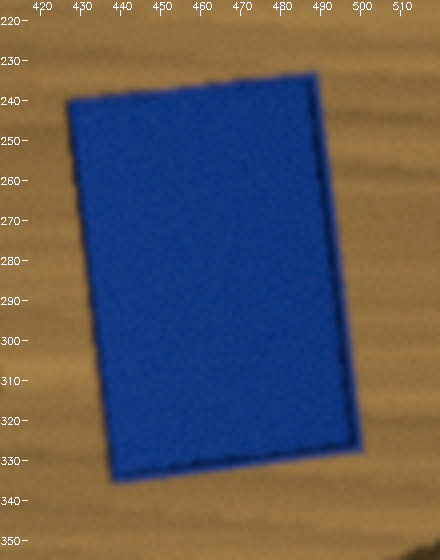

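View pics/s0.png

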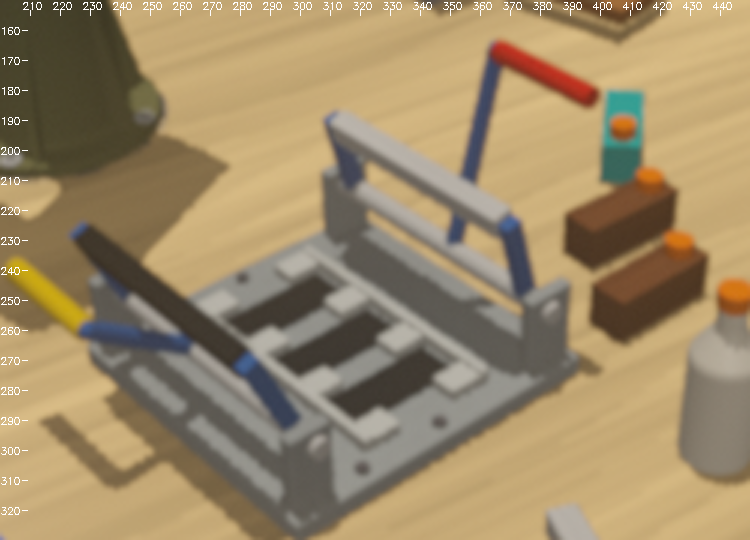

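Confirmed: the two brown blocks, A at (222,246) partly under the red bar and B at (204,283), are the real ones, with plugs facing +y. The turquoise block is a look-alike. The bays are the black rectangles at (312,253), (316,278) and (320,304).

```bash
python3 - <<'E'
from h import *
c=camera("top"); im=c["img"].astype(int)
def rect(m,z,roi):
    x0,y0,x1,y1=roi;mm=np.zeros((480,640),np.uint8);mm[y0:y1,x0:x1]=m[y0:y1,x0:x1]
    n,l,st,_=cv2.connectedComponentsWithStats(mm)
    for i in range(1,n):
        if st[i,4]<150: continue
        v,u=np.nonzero(l==i);W=atz(c,np.c_[u,v],z)[:,:2]
        (ctr,wh,a)=cv2.minAreaRect((W*1000).astype(np.float32));print(np.round(np.array(ctr),1),np.round(wh,1),round(a,1),st[i])
dark=(im.max(2)<55).astype(np.uint8)
print("bays");rect(dark,.02,(286,236,345,318))
b,g,r=im[...,0],im[...,1],im[...,2]
blue=((b>100)&(r<60)).astype(np.uint8);print("tray");rect(blue,.005,(415,220,510,345))
brown=((r<90)&(r>g+15)&(r>40)).astype(np.uint8)
print("blocks");rect(brown,.045,(175,230,238,295))
org=((r>150)&(b<60)&(g<130)&(g>50)).astype(np.uint8)
print("plugs");rect(org,.059,(175,230,238,295)); rect((org),.059,(175,230,238,295))
n,l,st,ce=cv2.connectedComponentsWithStats(org)
for i in range(1,n):
    if st[i,4]>30: print("org",ce[i],atz(c,[ce[i]],.059))
red=((r>110)&(g<40)).astype(np.uint8);print("red z.25");rect(red,.2495,(230,225,262,295))
yel=((r>110)&(g>100)&(b<60)).astype(np.uint8);print("yel z.14");rect(yel,.1395,(385,260,420,325))
bb=atz(c,[[245.5,280.5],[241,235.5]],.2495);print(bb)
gray=atz(c,[[545/4+225,57/4+205],[183/4+225,522/4+205]],.02);print(gray)
print("tray corners",atz(c,[(427,240),(489,233),(500,327.5),(438,335)],.016))
P=cloud(c);print(P[255:262,242,2],P[306,404],P[295,403])
E
```

```text
bays
[587.2  48.1] [ 43.8 107.1] 7.6 [292 243  40  20 599]
[517.8  38. ] [ 44.  107.1] 8.4 [296 268  40  21 602]
[448.6  28.5] [ 43.6 107. ] 8.3 [299 293  41  21 607]
tray
[ 495.8 -380.9] [269.4 178.7] 5.9 [ 428  234   69  101 5557]
blocks
[603.1 305.1] [ 43.5 109.1] 7.2 [197 238  41  20 523]
[510.8 350.7] [ 42.9 110.6] 4.7 [181 272  40  19 523]
plugs
org [238.5      176.703125] [[0.7943174  0.24458805 0.059     ]]
org [203.         248.75609756] [[0.59878113 0.34107999 0.059     ]]
org [186.04545455 283.63636364] [[0.50484478 0.38755355 0.059     ]]
org [403.70689655 296.67241379] [[ 0.46420177 -0.19982218  0.059     ]]
org [172.075 315.2  ] [[0.4197441  0.42630923 0.059     ]]
red z.25
[567.2 209.9] [101.5  13.3] 7.2 [237 236  11  44 235]
yel z.14
[[0.51347483 0.20142632 0.2495    ]
 [0.61902935 0.2116569  0.2495    ]]
[[ 0.67872712 -0.09119108  0.02      ]
 [ 0.35997772  0.1622139   0.02      ]]
tray corners [[ 0.61958563 -0.27524244  0.016     ]
 [ 0.63793189 -0.45395965  0.016     ]
 [ 0.37100642 -0.48042757  0.016     ]
 [ 0.35426371 -0.30201321  0.016     ]]
[0.25812093 0.25883137 0.26068337 0.26053534 0.25893269 0.2601046
 0.25544557] [ 0.44413397 -0.18560862  0.14823798] [ 0.47196673 -0.18353828  0.14763959]
```

```bash
cat >> h.py <<'E'
def plan(goal,yaw,what=""):
    """goal grasp point xyz; yaw=world heading angle (deg) of jaw axis (tool z), modulo 180"""
    s=manip.read_state();M=R.from_rotvec(s["eef_rot"]).as_matrix();t=np.array(s["tcp_pos"])
    g=np.array(goal)-M[:,1]*0.155
    d=M.T@(g-t); a=np.degrees(np.arctan2(M[1,2],M[0,2]))
    k=((yaw-a+90)%180)-90   # world-ccw turn
    print(what,"grasp pt",np.round(t+.155*M[:,1],4),"shift xyz mm",np.round(d*1000,1),"turn about tool y",round(-k if M[2,1]<0 else k,1),"jaw now",round(a,1),"j6",round(s["joint_pos"][5],2),"t",s["time"])
def here():
    s=manip.read_state();M=R.from_rotvec(s["eef_rot"]).as_matrix();t=np.array(s["tcp_pos"])
    print("t",s["time"],"grasp",np.round(t+.155*M[:,1],4),"jaw",round(np.degrees(np.arctan2(M[1,2],M[0,2])),1),"F",np.round(s["force"],1),"w",round(s["width"],4),"j",np.round(s["joint_pos"],2))
E
python3 - <<'E'
from h import *
s=manip.read_state();print(R.from_rotvec(s["eef_rot"]).as_matrix().round(3))
plan((.508,.358,.15),4.5,"B");plan((.602,.312,.15),7.2,"A")
c=camera("top");M=c["world_to_cam"];print(-M[:3,:3].T@M[:3,3])
E
```

```text
[[-0.959 -0.     0.283]
 [-0.283  0.001 -0.959]
 [-0.    -1.    -0.001]]
B grasp pt [ 0.1697 -0.5752  0.2493] shift xyz mm [-588.5  100.  -799.3] turn about tool y -78.1 jaw now -73.6 j6 1.57 t 0.25
A grasp pt [ 0.1697 -0.5752  0.2493] shift xyz mm [-665.7   99.9 -728.6] turn about tool y -80.8 jaw now -73.6 j6 1.57 t 0.25
[0.52185759 0.03918404 1.51620753]
```

```bash
python3 -m creep '[[-0.054,-0.016,-0.021,-10,100],[-0.108,-0.032,-0.041,-20,100],[-0.162,-0.048,-0.062,-30,100],[-0.216,-0.064,-0.082,-40,100],[-0.27,-0.08,-0.103,-50,100]]'; python3 - <<'E'
from h import *
here();plan((.48,.0,.33),4.5,"mid");plan((.508,.358,.15),4.5,"B")
E
```

```text
time: 0.92
tcp_pos: [0.4008, -0.399, 0.4853]
eef_rot: [-0.989, 1.501, -1.502]
force: [1.5, -1.0, 0.6]
width: 0.0851
t 0.925 grasp [ 0.4008 -0.3991  0.3303] jaw -23.3 F [ 1.5 -1.   0.6] w 0.0851 j [-0.78  0.23  0.02  1.36 -0.    1.19]
mid grasp pt [ 0.4008 -0.3991  0.3303] shift xyz mm [-3.979e+02  2.000e-01 -8.480e+01] turn about tool y -27.8 jaw now -23.3 j6 1.19 t 0.925
B grasp pt [ 0.4008 -0.3991  0.3303] shift xyz mm [-737.9  180.1 -200.5] turn about tool y -27.8 jaw now -23.3 j6 1.19 t 0.925
```

```bash
python3 -m creep '[[-0.058,0,-0.016,-6,100],[-0.116,0,-0.032,-12,100],[-0.174,0,-0.047,-18,100],[-0.232,0,-0.063,-24,100],[-0.29,0,-0.079,-27.8,100]]'; python3 - <<'E'
from h import *
here();plan((.508,.358,.33),4.5,"B")
E
```

```text
time: 1.55
tcp_pos: [0.443, -0.101, 0.4849]
eef_rot: [-1.244, 1.152, -1.153]
force: [1.4, 0.2, -0.1]
width: 0.0856
t 1.55 grasp [ 0.4431 -0.1011  0.3299] jaw 4.4 F [ 1.4  0.2 -0.1] w 0.0856 j [-0.22  0.02 -0.22  1.33  0.    1.27]
B grasp pt [ 0.4431 -0.1011  0.3299] shift xyz mm [-4.528e+02 -1.000e-01  9.960e+01] turn about tool y -0.1 jaw now 4.4 j6 1.27 t 1.55
```

```bash
python3 -m creep '[[-0.06,0,0.013,0,100],[-0.12,0,0.026,0,100],[-0.18,0,0.04,0,100],[-0.24,0,0.053,0,100],[-0.3,0,0.066,0,100]]'; python3 -m creep '[[-0.05,0,0.011,0,100],[-0.1,0,0.022,0,100],[-0.153,0,0.033,0,100],[-0.153,0,0.033,0,100],[-0.153,0,0.033,0,100]]'; python3 - <<'E'
from h import *
here();c=camera("top");crop(c,140,220,130,100,6,"b1.png")
plan((.508,.358,.028),4.5,"B")
E
```

```text
time: 2.17
tcp_pos: [0.4866, 0.2032, 0.4849]
eef_rot: [-1.243, 1.154, -1.155]
force: [1.5, -0.3, 0.8]
width: 0.0854
time: 2.8
tcp_pos: [0.5082, 0.356, 0.4843]
eef_rot: [-1.245, 1.154, -1.155]
force: [-0.0, -0.7, 0.3]
width: 0.0857
t 2.8 grasp [0.5081 0.3558 0.3293] jaw 4.3 F [-0.  -0.7  0.3] w 0.0857 j [ 0.61  0.34  0.17  1.4  -0.    2.11]
B grasp pt [0.5082 0.3553 0.3297] shift xyz mm [-2.900e+00  3.017e+02  1.000e-01] turn about tool y -0.3 jaw now 4.2 j6 2.11 t 2.85
```

View pics/b1.png

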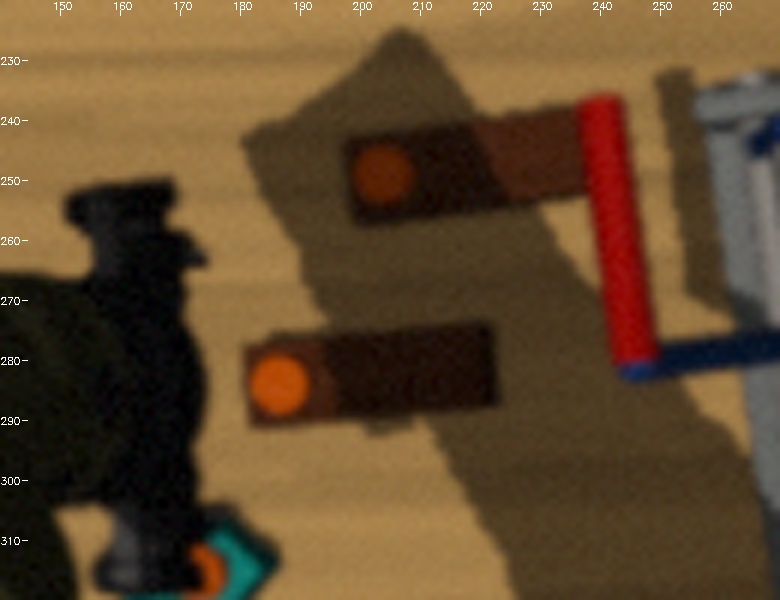

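```bash
python3 -m creep '[[-0.003,0.05,0,0,78],[-0.003,0.1,0,0,78],[-0.003,0.15,0,0,78],[-0.003,0.2,0,0,78],[-0.003,0.23,0,0,78]]';  python3 - <<'E'
from h import *
here();c=camera("scene");crop(c,330,130,140,140,5,"s1.png")
plan((.508,.358,.028),4.5,"B")
E
```

```text
time: 3.48
tcp_pos: [0.5075, 0.3569, 0.2527]
eef_rot: [-1.245, 1.157, -1.156]
force: [-0.5, 0.6, 0.4]
width: 0.0666
t 3.475 grasp [0.5072 0.3566 0.0977] jaw 4.1 F [-0.5  0.6  0.4] w 0.0666 j [ 0.61  0.45 -0.21  0.91 -0.    2.11]
B grasp pt [0.5057 0.3555 0.0943] shift xyz mm [-2.5 66.3  2.9] turn about tool y -0.4 jaw now 4.1 j6 2.11 t 3.525
```

View pics/s1.png

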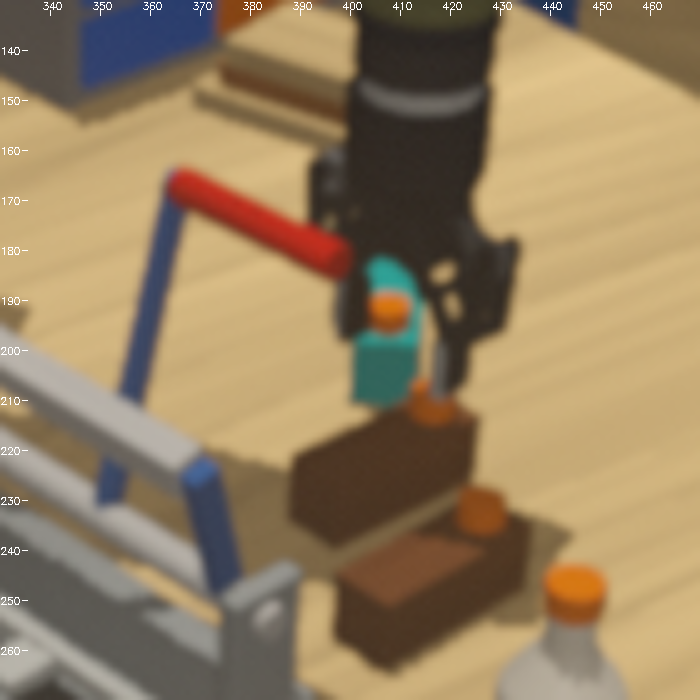

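```bash
python3 -m creep '[[-0.002,0.02,0.001,0,78],[-0.002,0.045,0.001,0,78],[-0.002,0.068,0.001,0,78],[-0.002,0.068,0.001,0,78],[-0.002,0.068,0.001,0,78]]';  python3 -m creep '[[0,0,0,0,30],[0,0,0,0,30],[0,0,0,0,30],[0,0,0,0,30],[0,0,0,0,30]]' 50;python3 - <<'E'
from h import *
here()
c=camera("scene");crop(c,330,130,140,140,5,"s2.png")
c=camera("top");crop(c,140,220,130,100,6,"b2.png")
E
```

```text
time: 4.15
tcp_pos: [0.5097, 0.3609, 0.1884]
eef_rot: [-1.241, 1.155, -1.155]
force: [-0.2, 0.6, -1.3]
width: 0.0665
time: 4.78
tcp_pos: [0.5096, 0.3616, 0.1882]
eef_rot: [-1.241, 1.154, -1.155]
force: [-0.0, -1.3, 7.1]
width: 0.0392
t 4.775 grasp [0.5099 0.3618 0.0332] jaw 4.2 F [-0.  -1.3  7.1] w 0.0392 j [ 0.62  0.52 -0.27  0.78 -0.    2.11]
```

View pics/s2.png

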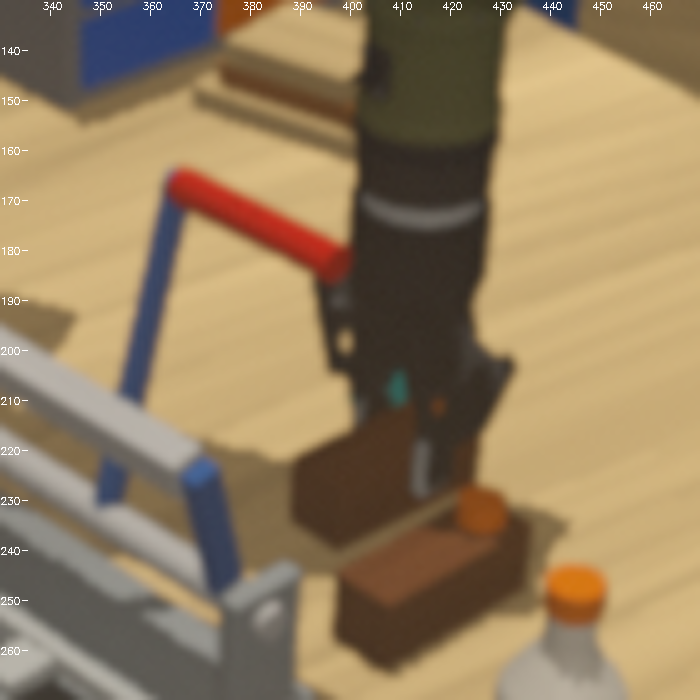

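View pics/b2.png

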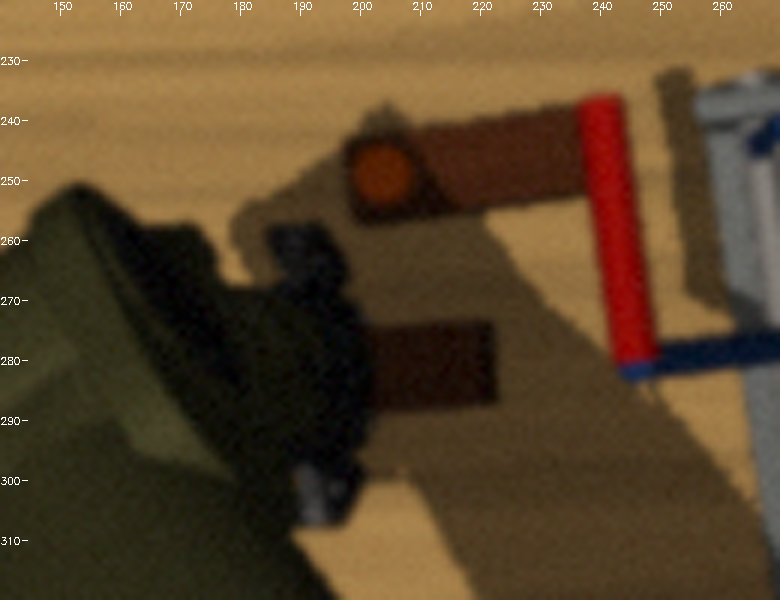

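```bash
python3 -m creep '[[0,-0.03,0,0,30],[0,-0.09,0,0,30],[0,-0.15,0,0,30],[0,-0.21,0,0,30],[0,-0.27,0,0,30]]' 60; python3 -m creep '[[0,-0.05,0,0,30],[0,-0.05,0,0,30],[0,-0.05,0,0,30],[0,-0.05,0,0,30],[0,-0.05,0,0,30]]';python3 - <<'E'
from h import *
here()
plan((.450,.040,.352),8.06,"bay1")
c=camera("scene");cv2.imwrite("pics/s3.png",c["img"])
c=camera("top");crop(c,100,200,200,150,4,"b3.png")
# overlay press model
im=cv2.resize(c["img"],None,fx=4,fy=4,interpolation=cv2.INTER_CUBIC)
y=np.radians(8.06);X=np.array([np.cos(y),np.sin(y),0]);Y=np.array([-np.sin(y),np.cos(y),0])
o=np.array([.5178,.0382,0])
def rectp(ctr,hx,hy,z,col):
    q=proj(c,[ctr+X*a*hx+Y*b*hy+[0,0,z] for a,b in((1,1),(1,-1),(-1,-1),(-1,1))]);q=q*4+1.5
    cv2.polylines(im,[q.round().astype(int)],True,col,1)
for k in(-1,0,1):
    rectp(o+X*.07*k,.023,.058,.02,(0,255,0));rectp(o+X*.07*k,.02,.055,.02,(0,255,255))
rectp(o,.145,.150,.02,(255,0,255))
im=im[205*4:350*4,235*4:420*4];cv2.imwrite("pics/ov.png",im)
E
```

```text
time: 5.5
tcp_pos: [0.5086, 0.361, 0.4588]
eef_rot: [-1.243, 1.154, -1.155]
force: [0.3, 2.1, -2.9]
width: 0.0391
time: 6.12
tcp_pos: [0.5089, 0.3611, 0.505]
eef_rot: [-1.246, 1.156, -1.155]
force: [0.7, 0.4, -1.8]
width: 0.039
t 6.125 grasp [0.5085 0.3608 0.35  ] jaw 4.2 F [ 0.7  0.4 -1.8] w 0.039 j [0.62 0.35 0.23 1.45 0.   2.11]
bay1 grasp pt [0.5085 0.3608 0.35  ] shift xyz mm [315.6  -1.3 -82. ] turn about tool y -3.8 jaw now 4.2 j6 2.11 t 6.125
```

View pics/b3.png

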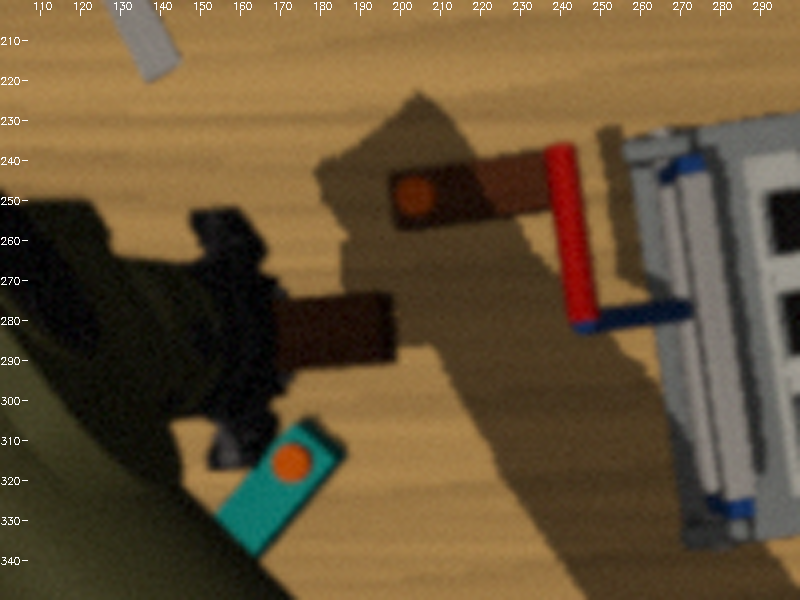

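View pics/ov.png

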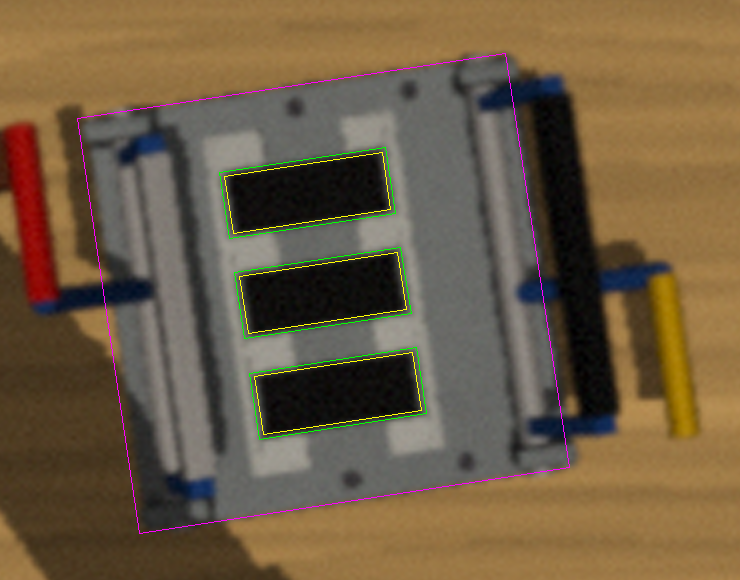

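View pics/s3.png

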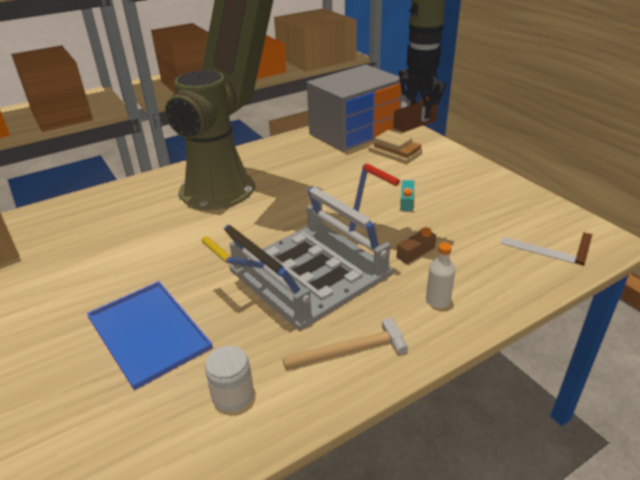

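```bash
python3 - <<'E'
from h import *
c=camera("top");crop(c,165,255,50,50,12,"b4.png")
print(proj(c,[[.5085+.0752*s,.3608-.9972*s,z] for s in(.063,.065,.068) for z in(.317,.362)]))
E
```

```text
[[198.41804578 281.14053054]
 [193.9358211  281.319479  ]
 [199.30473984 281.06721645]
 [194.85570568 281.24350523]
 [200.63525827 280.95716901]
 [196.23607069 281.12946057]]
```

View pics/b4.png

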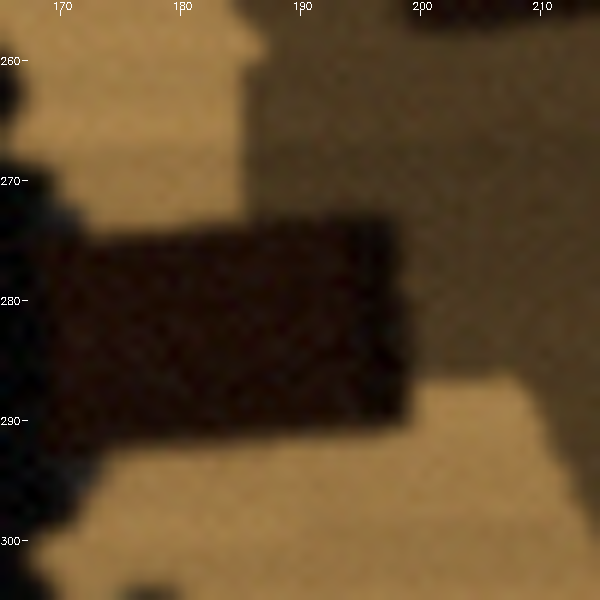

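```bash
python3 -m creep '[[0.06,0,-0.015,-1,30],[0.12,0,-0.031,-2,30],[0.18,0,-0.047,-3,30],[0.24,0,-0.063,-3.8,30],[0.3,0,-0.079,-3.8,30]]';python3 - <<'E'
from h import *
here()
plan((.4482,.037,.13),8.06,"bay1")
E
```

```text
time: 6.9
tcp_pos: [0.4516, 0.0544, 0.5068]
eef_rot: [-1.272, 1.104, -1.105]
force: [0.7, -0.5, -3.0]
width: 0.0394
t 6.9 grasp [0.4517 0.0544 0.3518] jaw 8.1 F [ 0.7 -0.5 -3. ] w 0.0394 j [ 0.12  0.01 -0.17  1.38 -0.    1.55]
bay1 grasp pt [0.4517 0.0544 0.3518] shift xyz mm [ 16.7 221.8  -6.1] turn about tool y 0.0 jaw now 8.1 j6 1.55 t 6.9
```

```bash
python3 -m creep '[[0.017,0.05,-0.006,0,30],[0.017,0.1,-0.006,0,30],[0.017,0.15,-0.006,0,30],[0.017,0.2,-0.006,0,30],[0.017,0.222,-0.006,0,30]]';python3 -m creep '[[0,0.03,0,0,30],[0,0.05,0,0,30],[0,0.05,0,0,30],[0,0.05,0,0,30],[0,0.05,0,0,30]]';python3 - <<'E'
from h import *
here()
plan((.4482,.037,.055),8.06,"bay1")
c=camera("top");crop(c,275,230,80,100,8,"b5.png")
c=camera("scene");crop(c,230,180,160,150,5,"s5.png")
E
```

```text
time: 7.52
tcp_pos: [0.4473, 0.0383, 0.282]
eef_rot: [-1.275, 1.108, -1.104]
force: [-0.4, -1.4, -1.4]
width: 0.039
time: 8.15
tcp_pos: [0.4495, 0.0386, 0.2358]
eef_rot: [-1.271, 1.104, -1.106]
force: [-0.3, 0.2, -2.5]
width: 0.0393
t 8.15 grasp [0.4498 0.0386 0.0808] jaw 8.0 F [-0.3  0.2 -2.5] w 0.0393 j [ 0.09  0.18 -0.64  0.75  0.    1.52]
bay1 grasp pt [0.4498 0.0386 0.0808] shift xyz mm [ 1.4 25.8 -1.9] turn about tool y -0.0 jaw now 8.0 j6 1.52 t 8.15
```

View pics/b5.png

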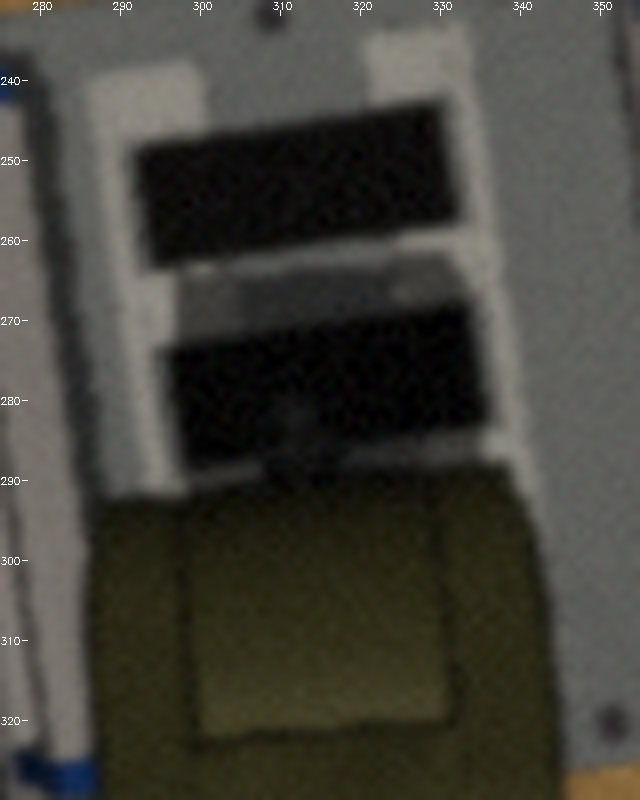

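View pics/s5.png

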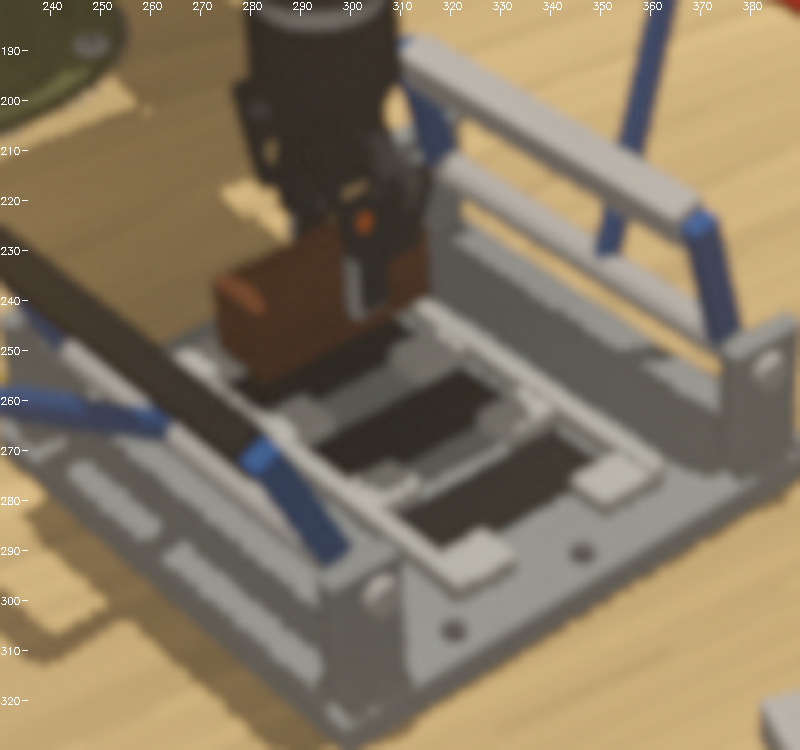

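```bash
cat >> h.py <<'E'
YW=np.radians(8.06);PX=np.array([np.cos(YW),np.sin(YW),0]);PY=np.array([-np.sin(YW),np.cos(YW),0]);O=np.array([.5178,.0382,0])
def box(im,c,ctr,yaw,hx,hy,z0,z1,col,f,x0,y0):
    """yaw deg of block's length axis measured from world y"""
    a=np.radians(yaw);U=np.array([-np.sin(a),np.cos(a),0]);V=np.array([np.cos(a),np.sin(a),0])
    for zs in ([z0] if z1 is None else [z0,z1]):
        q=proj(c,[np.array([ctr[0],ctr[1],zs])+V*i*hx+U*j*hy for i,j in((1,1),(1,-1),(-1,-1),(-1,1))])
        q=((q-[x0,y0])*f+(f-1)/2).round().astype(int);cv2.polylines(im,[q],True,col,1)
def view(c,x0,y0,w,h,f): return cv2.resize(c["img"][y0:y0+h,x0:x0+w],None,fx=f,fy=f,interpolation=cv2.INTER_CUBIC)
E
python3 - <<'E'
from h import *
c=camera("scene");x0,y0,f=230,180,5;im=view(c,x0,y0,160,120,f)
for k in(-1,0,1):
    b=O+PX*.07*k;box(im,c,b,8.06,.023,.058,.02,.03,(0,255,0),f,x0,y0)
g=np.array([.4498,.0386,0])-PY*.009
box(im,c,g,8.0,.02,.055,.048,.093,(0,255,255),f,x0,y0)
cv2.imwrite("pics/ov5.png",im)
E
```

View pics/ov5.png

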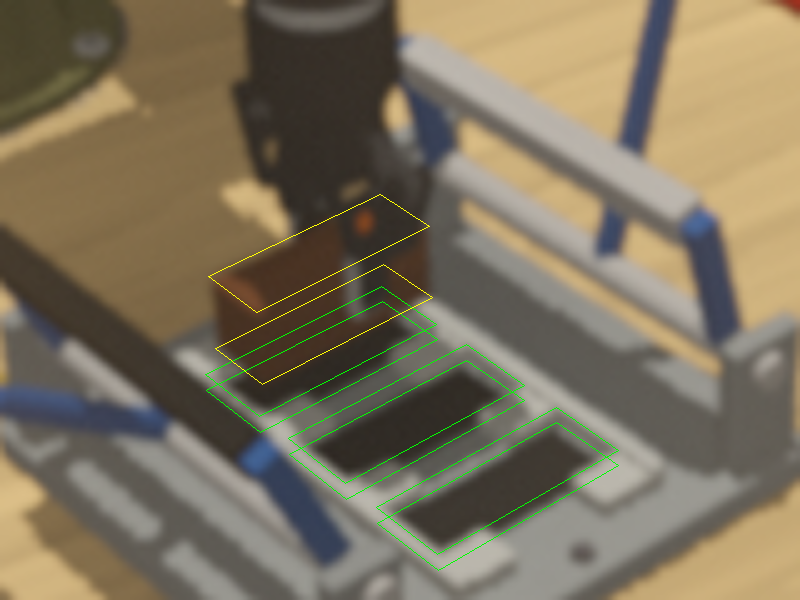

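```bash
python3 -m creep '[[0.002,0.005,-0.001,0,30],[0.003,0.01,-0.001,0,30],[0.003,0.012,-0.001,0,30],[0.003,0.012,-0.001,0,30],[0.003,0.012,-0.001,0,30]]';python3 - <<'E'
from h import *
here();s=manip.read_state()
c=camera("scene");x0,y0,f=230,190,8;im=view(c,x0,y0,100,75,f);cv2.imwrite("pics/r6.png",im)
for k in(-1,0,1):
    b=O+PX*.07*k;box(im,c,b,8.06,.023,.058,.02,.03,(0,255,0),f,x0,y0)
M=R.from_rotvec(s["eef_rot"]).as_matrix();t=s["tcp_pos"]+.155*M[:,1]
box(im,c,t-PY*.009,8.0,.02,.055,t[2]-.033,t[2]+.012,(0,255,255),f,x0,y0)
cv2.imwrite("pics/ov6.png",im)
E
```

```text
time: 8.93
tcp_pos: [0.4483, 0.0354, 0.2227]
eef_rot: [-1.272, 1.105, -1.105]
force: [-0.2, 0.1, -2.4]
width: 0.039
t 8.925 grasp [0.4483 0.0354 0.0677] jaw 8.0 F [-0.2  0.1 -2.4] w 0.039 j [ 0.08  0.2  -0.65  0.72  0.    1.51]
```

View pics/ov6.png

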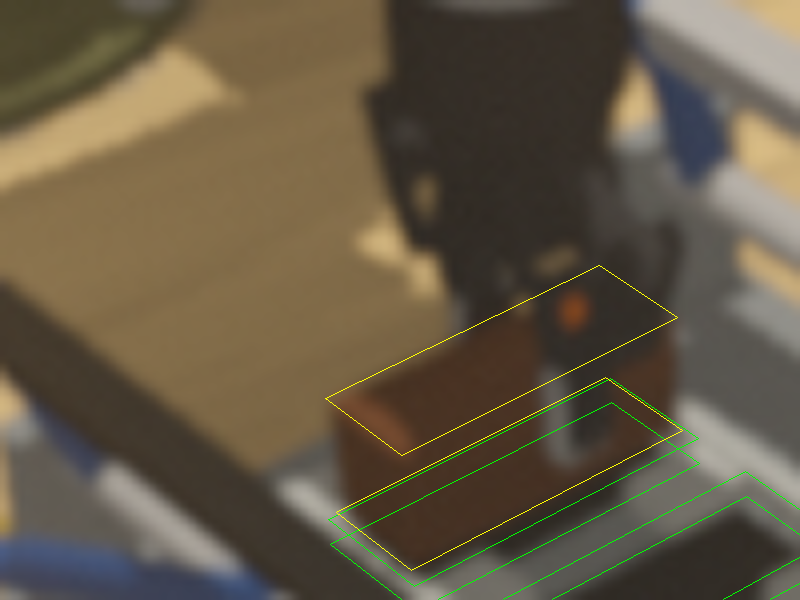

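View pics/r6.png

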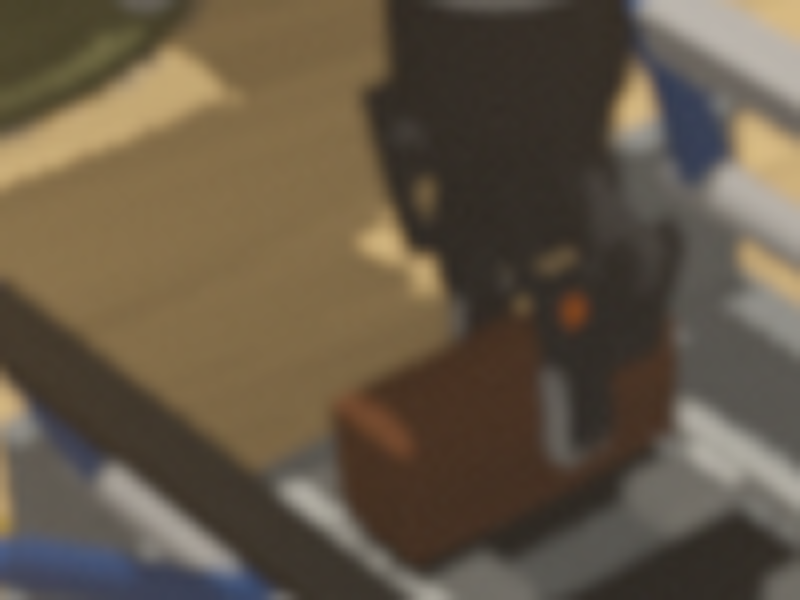

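```bash
python3 -m creep '[[0,0.002,0,0,30],[0,0.004,0,0,30],[0,0.006,0,0,30],[0,0.008,0,0,30],[0,0.008,0,0,30]]';python3 -m creep '[[0,0.002,0,0,30],[0,0.004,0,0,30],[0,0.006,0,0,30],[0,0.006,0,0,30],[0,0.006,0,0,30]]';python3 - <<'E'
from h import *
here()
c=camera("scene");x0,y0,f=230,190,8;im=view(c,x0,y0,100,75,f);cv2.imwrite("pics/r7.png",im)
E
```

```text
time: 9.6
tcp_pos: [0.4481, 0.0354, 0.2145]
eef_rot: [-1.273, 1.106, -1.105]
force: [0.0, -0.6, -2.3]
width: 0.0392
time: 10.22
tcp_pos: [0.4483, 0.0354, 0.2087]
eef_rot: [-1.272, 1.105, -1.105]
force: [-0.5, -0.0, -2.4]
width: 0.0391
t 10.225 grasp [0.4483 0.0354 0.0537] jaw 8.0 F [-0.5 -0.  -2.4] w 0.0391 j [ 0.08  0.22 -0.67  0.68  0.    1.51]
```

View pics/r7.png

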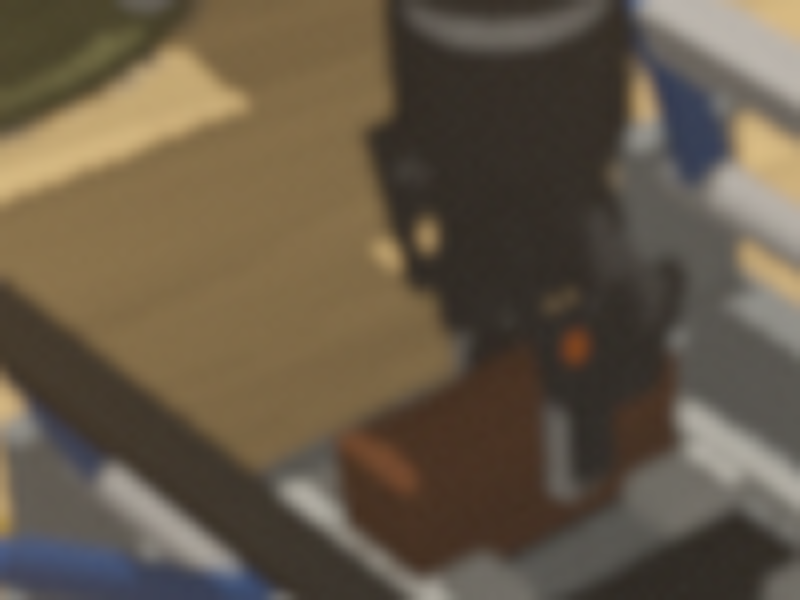

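```bash
python3 -m creep '[[0,0.001,0,0,30],[0,0.001,0,0,60],[0,0.001,0,0,75],[0,0.001,0,0,75],[0,0.001,0,0,75]]';python3 -m creep '[[0,-0.04,0,0,75],[0,-0.1,0,0,75],[0,-0.16,0,0,75],[0,-0.22,0,0,75],[0,-0.28,0,0,75]]'; python3 - <<'E'
from h import *
here()
plan((.602,.312,.335),7.2,"A")
E
```

```text
time: 10.9
tcp_pos: [0.4483, 0.0354, 0.2077]
eef_rot: [-1.272, 1.105, -1.105]
force: [0.1, -0.3, 0.0]
width: 0.0642
time: 11.52
tcp_pos: [0.4478, 0.0354, 0.4898]
eef_rot: [-1.272, 1.105, -1.106]
force: [1.7, 0.4, 0.4]
width: 0.0642
t 11.525 grasp [0.4479 0.0354 0.3348] jaw 8.0 F [1.7 0.4 0.4] w 0.0642 j [ 0.08  0.   -0.22  1.34  0.    1.51]
A grasp pt [0.4479 0.0354 0.3348] shift xyz mm [-2.524e+02 -1.000e-01  1.912e+02] turn about tool y 0.8 jaw now 8.0 j6 1.51 t 11.525
```

```bash
python3 -m creep '[[-0.048,0,0.036,0,75],[-0.096,0,0.073,0,75],[-0.144,0,0.109,0,75],[-0.192,0,0.145,0,75],[-0.24,0,0.182,0.8,75]]'; python3 -m creep '[[-0.012,0,0.009,0,75],[-0.012,0,0.009,0,75],[-0.012,0,0.009,0,75],[-0.012,0,0.009,0,75],[-0.012,0,0.009,0,75]]'; python3 - <<'E'
from h import *
here()
c=camera("top");crop(c,140,220,200,110,4,"b8.png")
x0,y0,f=275,280,9;im=view(c,x0,y0,80,50,f)
b=O-PX*.07
box(im,c,b,8.06,.023,.058,.02,.03,(0,255,0),f,x0,y0)
box(im,c,b,8.06,.02,.055,.065,None,(0,255,255),f,x0,y0);cv2.imwrite("pics/ov8.png",im)
plan((.602,.312,.1),7.2,"A")
E
```

```text
time: 12.15
tcp_pos: [0.5956, 0.3003, 0.4876]
eef_rot: [-1.266, 1.116, -1.116]
force: [1.3, -0.1, 1.1]
width: 0.064
time: 12.78
tcp_pos: [0.6021, 0.3107, 0.4884]
eef_rot: [-1.265, 1.116, -1.116]
force: [0.3, -0.5, -0.0]
width: 0.0639
t 12.775 grasp [0.6022 0.3107 0.3334] jaw 7.2 F [ 0.3 -0.5 -0. ] w 0.0639 j [ 0.48  0.46  0.35  1.46 -0.    1.92]
A grasp pt [0.6023 0.3109 0.3333] shift xyz mm [ -1.1 233.3  -0.3] turn about tool y -0.0 jaw now 7.2 j6 1.92 t 12.825
```

View pics/b8.png

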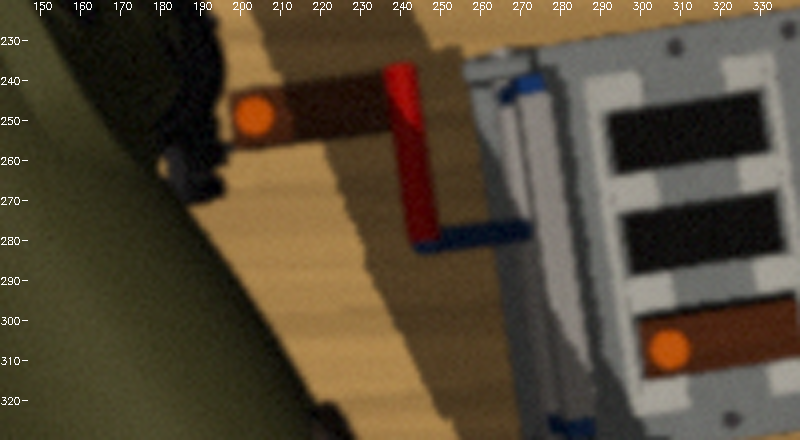

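View pics/ov8.png

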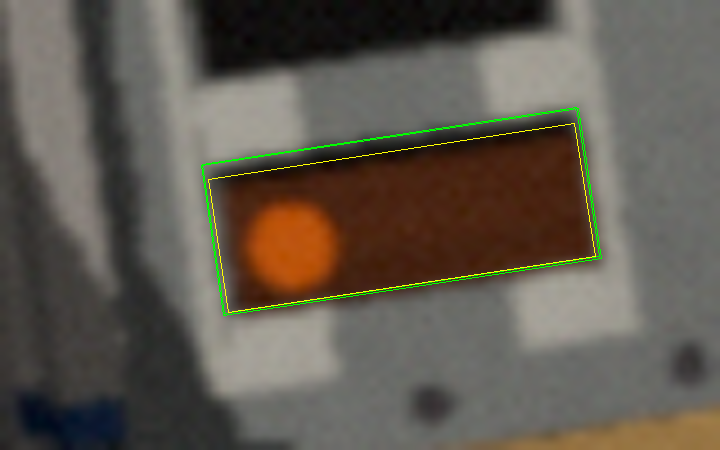

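```bash
python3 -m creep '[[-0.001,0.05,0,0,78],[-0.001,0.11,0,0,78],[-0.001,0.17,0,0,78],[-0.001,0.22,0,0,78],[-0.001,0.25,0,0,78]]'; python3 -m creep '[[0,0.02,0,0,78],[0,0.04,0,0,78],[0,0.05,0,0,78],[0,0.05,0,0,78],[0,0.05,0,0,78]]';python3 -m creep '[[0,0,0,0,30],[0,0,0,0,30],[0,0,0,0,30],[0,0,0,0,30],[0,0,0,0,30]]' 60; python3 -m creep '[[0,-0.03,0,0,30],[0,-0.09,0,0,30],[0,-0.15,0,0,30],[0,-0.21,0,0,30],[0,-0.27,0,0,30]]' ; python3 -m creep '[[0,-0.05,0,0,30],[0,-0.05,0,0,30],[0,-0.05,0,0,30],[0,-0.05,0,0,30],[0,-0.05,0,0,30]]';python3 - <<'E'
from h import *
here()
c=camera("top");crop(c,170,215,60,60,12,"b9.png")
g=np.array([.602,.312]);print(proj(c,[[.602+.1253*s,.312-.992*s,z] for s in(.055,.060,.065) for z in(.317,.362)]))
E
```

```text
time: 13.45
tcp_pos: [0.6011, 0.3116, 0.2348]
eef_rot: [-1.269, 1.118, -1.115]
force: [0.2, -0.2, 0.1]
width: 0.0667
time: 14.08
tcp_pos: [0.6027, 0.3127, 0.1887]
eef_rot: [-1.265, 1.115, -1.116]
force: [0.8, 0.2, -0.2]
width: 0.0665
time: 14.7
tcp_pos: [0.6027, 0.3128, 0.1888]
eef_rot: [-1.264, 1.115, -1.116]
force: [0.1, 0.4, 5.4]
width: 0.0394
time: 15.32
tcp_pos: [0.6018, 0.3123, 0.4593]
eef_rot: [-1.267, 1.116, -1.116]
force: [1.0, 1.1, -2.5]
width: 0.0393
time: 15.95
tcp_pos: [0.6021, 0.3124, 0.5059]
eef_rot: [-1.269, 1.117, -1.115]
force: [-0.6, 0.3, -1.9]
width: 0.0391
t 15.95 grasp [0.6017 0.3122 0.3509] jaw 7.2 F [-0.6  0.3 -1.9] w 0.0391 j [ 0.48  0.47  0.4   1.51 -0.    1.92]
[[216.44114679 237.97915324]
 [212.65508382 236.49850957]
 [218.65143472 237.67527   ]
 [214.94895598 236.18260151]
 [220.86290198 237.371349  ]
 [217.24416022 235.86665581]]
```

View pics/b9.png

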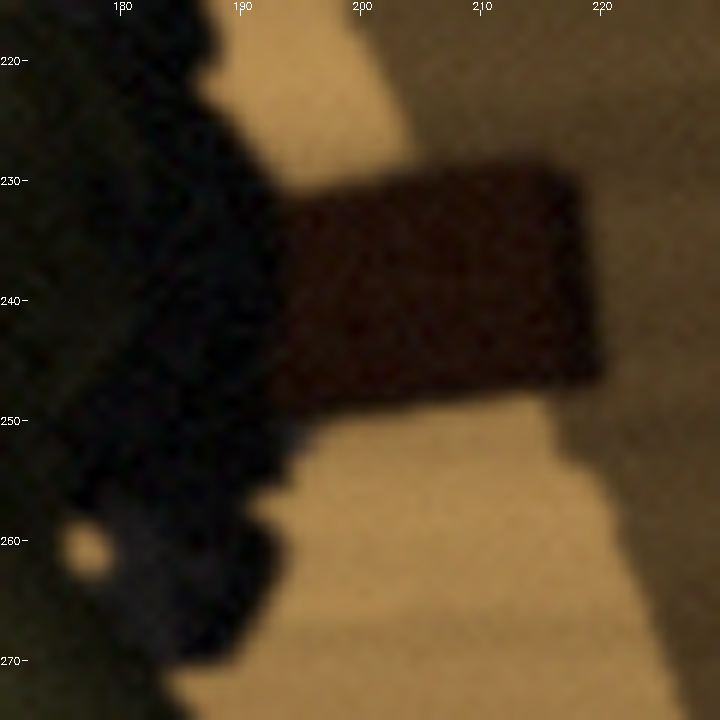

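```bash
python3 - <<'E'
from h import *
plan((.5873,.0524,.351),8.06,"bay3")
E
```

```text
bay3 grasp pt [0.6018 0.3123 0.3513] shift xyz mm [256.    0.6 -47.1] turn about tool y -0.8 jaw now 7.2 j6 1.92 t 16.0
```

```bash
python3 -m creep '[[0.055,0,-0.01,-0.8,30],[0.11,0,-0.02,-0.8,30],[0.165,0,-0.03,-0.8,30],[0.22,0,-0.04,-0.8,30],[0.256,0,-0.047,-0.8,30]]';python3 -m creep '[[0,0.05,0,0,30],[0,0.1,0,0,30],[0,0.15,0,0,30],[0,0.2,0,0,30],[0,0.23,0,0,30]]'; python3 -m creep '[[0,0.03,0,0,30],[0,0.05,0,0,30],[0,0.05,0,0,30],[0,0.05,0,0,30],[0,0.05,0,0,30]]';python3 - <<'E'
from h import *
here()
plan((.5873,.0524,.068),8.06,"bay3")
E
```

```text
time: 16.62
tcp_pos: [0.5873, 0.0503, 0.5075]
eef_rot: [-1.272, 1.107, -1.107]
force: [0.0, -0.4, -2.2]
width: 0.0387
time: 17.25
tcp_pos: [0.5864, 0.0525, 0.2745]
eef_rot: [-1.275, 1.108, -1.104]
force: [1.1, -0.0, -0.8]
width: 0.0389
time: 17.88
tcp_pos: [0.5885, 0.0527, 0.2289]
eef_rot: [-1.271, 1.104, -1.106]
force: [-0.8, 0.6, -1.1]
width: 0.0388
t 17.875 grasp [0.5888 0.0527 0.0739] jaw 8.0 F [-0.8  0.6 -1.1] w 0.0388 j [ 0.09  0.42 -0.32  0.83 -0.    1.52]
bay3 grasp pt [0.5888 0.0527 0.0739] shift xyz mm [ 0.1  5.9 -1.5] turn about tool y -0.0 jaw now 8.0 j6 1.52 t 17.875
```

```bash
python3 -m creep '[[0,0.003,-0.001,0,30],[0,0.006,-0.001,0,30],[0,0.006,-0.001,0,30],[0,0.006,-0.001,0,30],[0,0.006,-0.001,0,30]]';python3 - <<'E'
from h import *
here();s=manip.read_state()
c=camera("scene");x0,y0,f=265,195,8;im=view(c,x0,y0,100,90,f);cv2.imwrite("pics/r10.png",im)
for k in(-1,0,1):
    b=O+PX*.07*k;box(im,c,b,8.06,.023,.058,.02,.03,(0,255,0),f,x0,y0)
M=R.from_rotvec(s["eef_rot"]).as_matrix();t=s["tcp_pos"]+.155*M[:,1]
box(im,c,t-PY*.006,8.0,.02,.055,t[2]-.033,t[2]+.012,(0,255,255),f,x0,y0)
cv2.imwrite("pics/ov10.png",im[:600])
E
```

```text
time: 18.5
tcp_pos: [0.5869, 0.0525, 0.2218]
eef_rot: [-1.272, 1.105, -1.105]
force: [0.6, -0.5, -1.9]
width: 0.039
t 18.5 grasp [0.5869 0.0525 0.0668] jaw 8.0 F [ 0.6 -0.5 -1.9] w 0.039 j [ 0.09  0.43 -0.33  0.82  0.    1.52]
```

View pics/ov10.png

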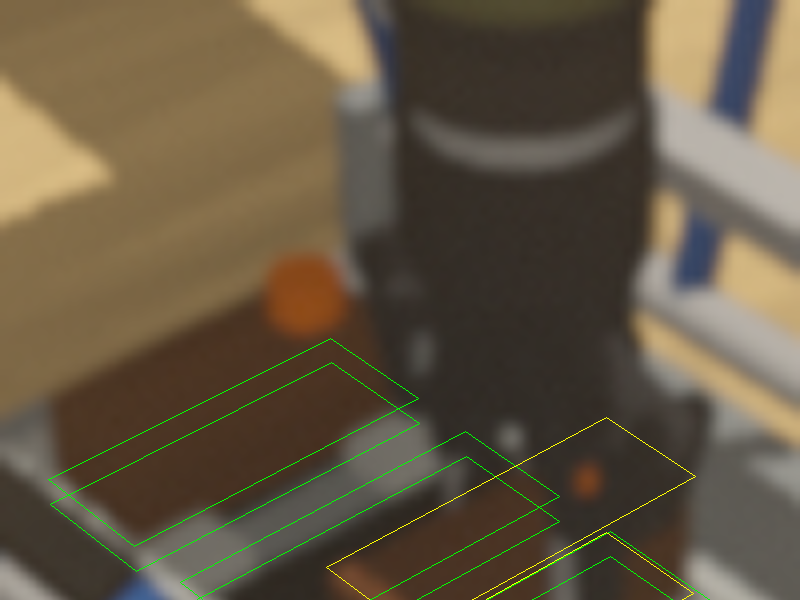

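```bash
python3 - <<'E'
from h import *
s=manip.read_state()
c=camera("scene");x0,y0,f=290,230,8;im=view(c,x0,y0,90,70,f)
b=O+PX*.07;box(im,c,b,8.06,.023,.058,.02,.03,(0,255,0),f,x0,y0)
M=R.from_rotvec(s["eef_rot"]).as_matrix();t=s["tcp_pos"]+.155*M[:,1]
box(im,c,t-PY*.006,8.0,.02,.055,t[2]-.033,t[2]+.012,(0,255,255),f,x0,y0)
cv2.imwrite("pics/ov11.png",im)
E
```

```text
(no output)
```

View pics/ov11.png

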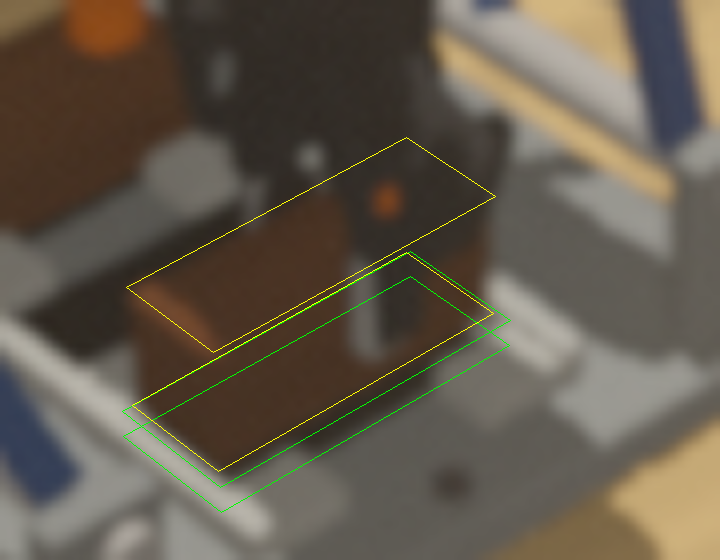

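```bash
python3 -m creep '[[0,0.002,0,0,30],[0,0.004,0,0,30],[0,0.006,0,0,30],[0,0.008,0,0,30],[0,0.008,0,0,30]]';python3 -m creep '[[0,0.002,0,0,30],[0,0.004,0,0,30],[0,0.005,0,0,30],[0,0.005,0,0,30],[0,0.005,0,0,30]]'; python3 -c 'from h import *; here()'
```

```text
time: 19.23
tcp_pos: [0.5867, 0.0525, 0.2135]
eef_rot: [-1.273, 1.106, -1.105]
force: [-0.1, 1.3, -1.5]
width: 0.039
time: 19.85
tcp_pos: [0.5868, 0.0525, 0.2088]
eef_rot: [-1.272, 1.105, -1.105]
force: [-1.3, 0.2, 1.0]
width: 0.039
t 19.85 grasp [0.5868 0.0525 0.0538] jaw 8.0 F [-1.3  0.2  1. ] w 0.039 j [ 0.09  0.44 -0.34  0.79 -0.    1.52]
```

Contact with the floor is light. I'll release, retreat, then check the seating.

```bash
python3 -m creep '[[0,0,0,0,60],[0,0,0,0,75],[0,0,0,0,75],[0,0,0,0,75],[0,0,0,0,75]]';python3 -m creep '[[0,-0.04,0,0,75],[0,-0.1,0,0,75],[0,-0.16,0,0,75],[0,-0.22,0,0,75],[0,-0.28,0,0,75]]'; python3 - <<'E'
from h import *
here()
plan((.46,-.16,.335),98,"clamp")
E
```

```text
time: 20.48
tcp_pos: [0.5869, 0.0525, 0.2087]
eef_rot: [-1.272, 1.105, -1.105]
force: [0.8, -0.2, -0.4]
width: 0.0636
time: 21.1
tcp_pos: [0.5865, 0.0524, 0.4909]
eef_rot: [-1.272, 1.105, -1.106]
force: [1.2, 0.1, 0.6]
width: 0.0639
t 21.1 grasp [0.5865 0.0524 0.3359] jaw 8.0 F [1.2 0.1 0.6] w 0.0639 j [ 0.09  0.27  0.09  1.39 -0.    1.52]
clamp grasp pt [0.5865 0.0524 0.3359] shift xyz mm [ 192.7    0.8 -155. ] turn about tool y -90.0 jaw now 8.0 j6 1.52 t 21.1
```

```bash
python3 -m creep '[[0.035,0,-0.03,-10,75],[0.07,0,-0.06,-20,75],[0.105,0,-0.09,-30,75],[0.14,0,-0.12,-40,75],[0.175,0,-0.15,-50,75]]';python3 -m creep '[[0,0,0,-10,75],[0,0,0,-20,75],[0,0,0,-30,75],[0,0,0,-40,75],[0,0,0,-40,75]]'; python3 - <<'E'
from h import *
here()
c=camera("top");crop(c,225,205,200,150,4,"b12.png")
s=camera("scene");crop(s,190,180,200,150,4,"s12.png")
P=cloud(c)
for u,v in((404,300),(401,285),(375,240),(380,265),(385,300),(365,300),(275,280),(280,280)): print((u,v),P[v,u].round(4))
im=c["img"].astype(int);b,g,r=im[...,0],im[...,1],im[...,2]
m=((r>90)&(g>70)&(b<50)&(r-b>70));m[:,:390]=0;m[:,425:]=0;m[:250]=0;m[330:]=0
v,u=np.nonzero(m);print(len(v),u.min(),u.max(),v.min(),v.max())
w=atz(c,np.c_[u,v],.1425);q=w-O;px=q@PX;py=q@PY;print("handle in bay2 frame: x",np.percentile(px,[1,50,99]).round(4),"y",np.percentile(py,[1,50,99]).round(4),w.mean(0))
E
```

```text
time: 21.72
tcp_pos: [0.4617, -0.1428, 0.4888]
eef_rot: [-1.527, 0.432, -0.433]
force: [0.4, -0.1, -0.1]
width: 0.0643
time: 22.35
tcp_pos: [0.4627, -0.1417, 0.4887]
eef_rot: [-1.568, -0.109, 0.109]
force: [-1.0, -0.3, 0.9]
width: 0.0642
t 22.35 grasp [ 0.4627 -0.1417  0.3337] jaw 97.9 F [-1.  -0.3  0.9] w 0.0642 j [-0.3   0.07 -0.15  1.35  0.   -0.44]
(404, 300) [ 0.482  -0.1041  0.6451]
(401, 285) [ 0.4974 -0.1786  0.1487]
(375, 240) [ 0.6108 -0.1119  0.1693]
(380, 265) [ 0.5482 -0.1235  0.1683]
(385, 300) [ 0.4711 -0.1058  0.3931]
(365, 300) [ 0.4581 -0.0921  0.0897]
(275, 280) [0.5136 0.1385 0.1653]
(280, 280) [0.5134 0.1264 0.1609]
4 404 406 275 282
handle in bay2 frame: x [-0.0452 -0.0374 -0.0271] y [-0.2266 -0.2253 -0.2244] [ 0.51300925 -0.19012726  0.1425    ]
```

View pics/b12.png

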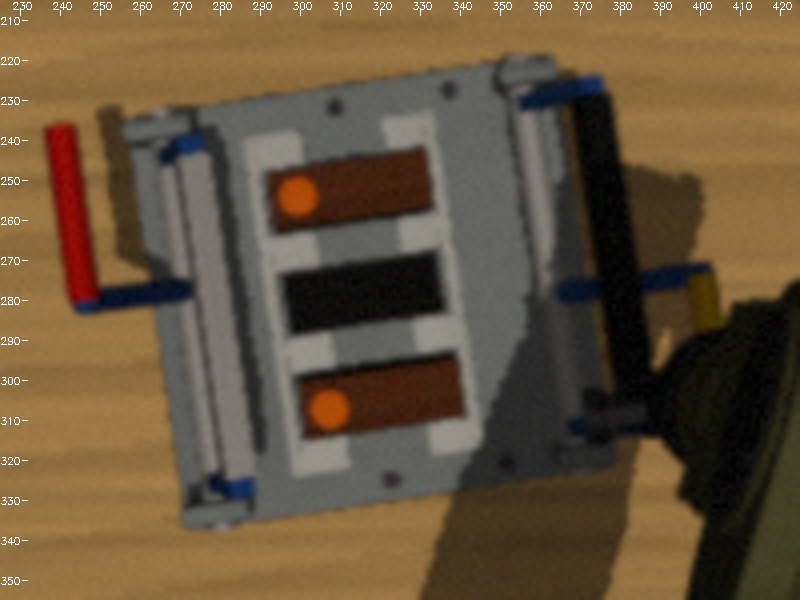

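View pics/s12.png

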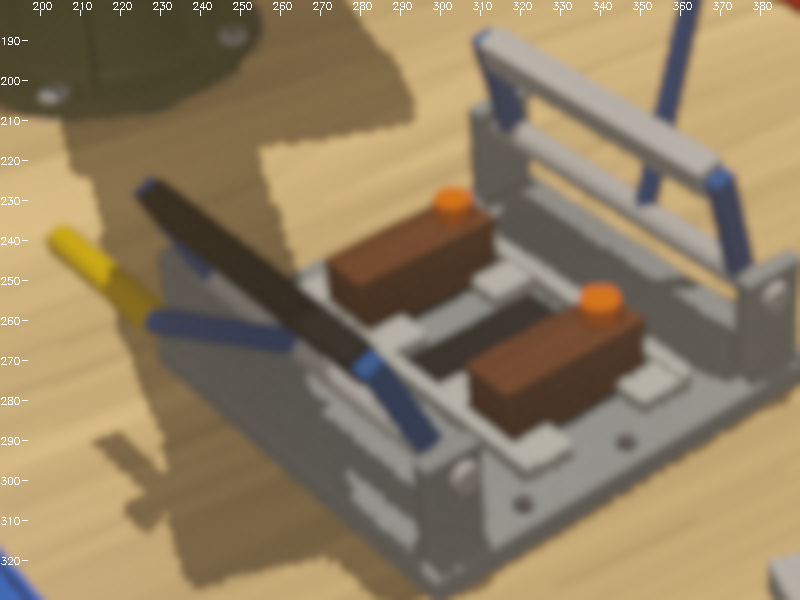

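```bash
python3 - <<'E'
from h import *
c=camera("top")
w=atz(c,[(401.2,273),(406,314.2),(403.6,293.6)],.1395);print(w.round(4));q=w-O;print((q@PX).round(4),(q@PY).round(4))
s=camera("scene")
i0=cv2.imread("pics/scene0.png");s["img"]=i0;crop(s,190,220,110,80,7,"y0.png")
c["img"]=cv2.imread("pics/top0.png");crop(c,360,255,60,70,10,"y1.png")
pr=lambda c,k:proj(c,[O+PX*x+PY*(-.210)+[0,0,.1395] for x in(-.0525+k,k,.0525+k)]).round(1)
print(pr(s,-.053),pr(c,-.053))
E
```

```text
[[ 0.5278 -0.1811  0.1395]
 [ 0.4227 -0.1919  0.1395]
 [ 0.4752 -0.1865  0.1395]]
[-0.0209 -0.1264 -0.0737] [-0.2185 -0.2145 -0.2165]
[[210.3 241.4]
 [222.4 251.6]
 [235.2 262.4]] [[403.  306.3]
 [399.9 286. ]
 [396.7 265.6]]
```

View pics/y0.png

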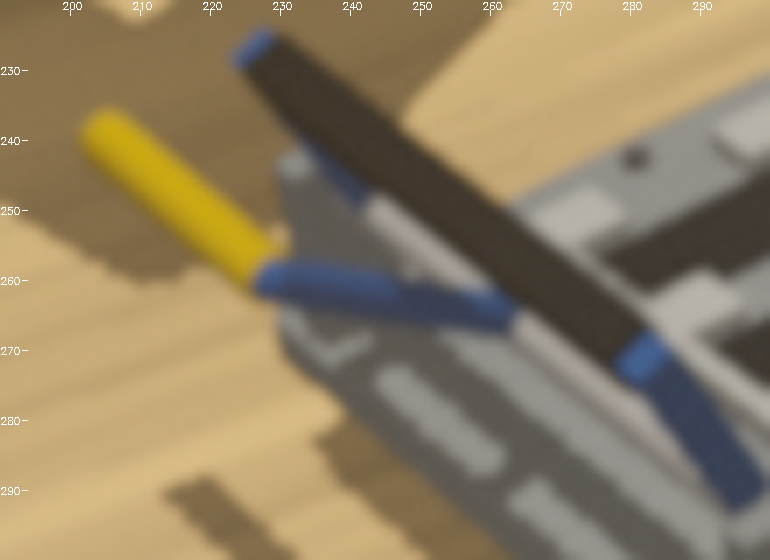

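View pics/y1.png

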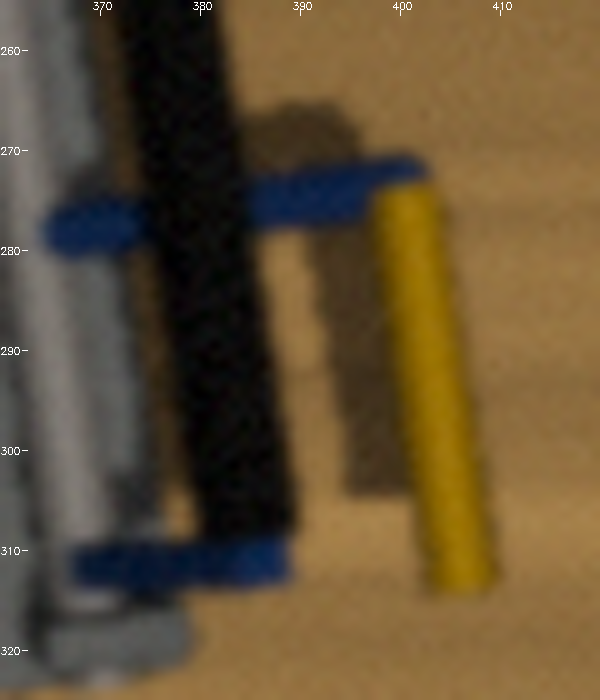

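```bash
python3 - <<'E'
from h import *
plan((.4749,-.1835,.21),98.06,"clamp")
E
```

```text
clamp grasp pt [ 0.4628 -0.1417  0.3337] shift xyz mm [  6.3 123.7 -43.1] turn about tool y -0.1 jaw now 97.9 j6 -0.44 t 22.55
```

```bash
python3 -m creep '[[0.006,0,-0.043,0,40],[0.006,0.03,-0.043,0,40],[0.006,0.06,-0.043,0,40],[0.006,0.09,-0.043,0,40],[0.006,0.12,-0.043,0,40]]'; python3 -m creep '[[0,0,0,0,40],[0,0,0,0,40],[0,0,0,0,40],[0,0,0,0,40],[0,0,0,0,40]]'; python3 - <<'E'
from h import *
here();plan((.4749,-.1835,.1395),98.06,"clamp")
s=camera("scene");crop(s,170,180,130,100,6,"s13.png")
E
```

```text
time: 23.18
tcp_pos: [0.4747, -0.1835, 0.3678]
eef_rot: [-1.568, -0.109, 0.109]
force: [0.1, -0.7, -0.1]
width: 0.034
time: 23.8
tcp_pos: [0.4749, -0.1835, 0.3692]
eef_rot: [-1.568, -0.111, 0.109]
force: [0.1, -0.9, 0.5]
width: 0.0338
t 23.8 grasp [ 0.475  -0.1836  0.2142] jaw 98.0 F [ 0.1 -0.9  0.5] w 0.0338 j [-0.37  0.16 -0.32  1.08  0.   -0.51]
clamp grasp pt [ 0.475  -0.1836  0.2142] shift xyz mm [-0.2 74.7  0.1] turn about tool y -0.0 jaw now 98.0 j6 -0.51 t 23.8
```

View pics/s13.png

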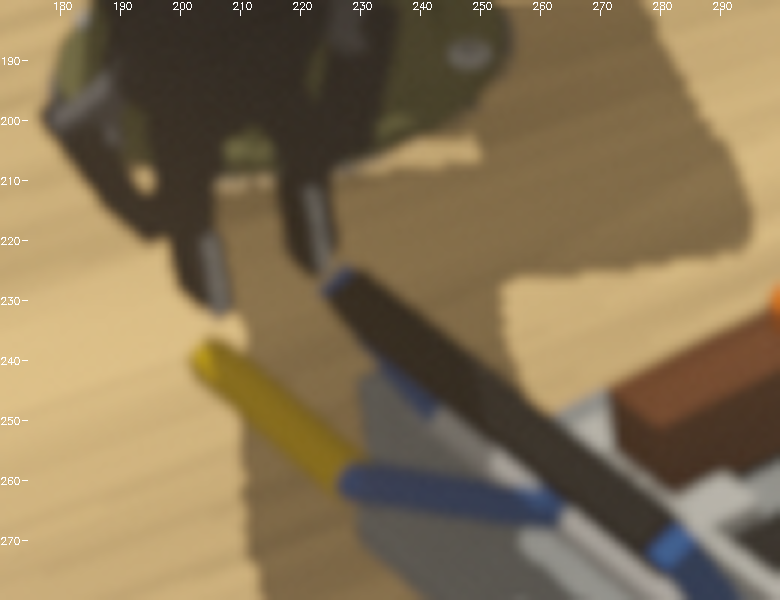

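```bash
python3 -m creep '[[0,0.02,0,0,40],[0,0.04,0,0,40],[0,0.055,0,0,40],[0,0.065,0,0,40],[0,0.065,0,0,40]]'; python3 - <<'E'
from h import *
here();
s=camera("scene");crop(s,170,180,130,100,6,"s14.png")
E
```

```text
time: 24.48
tcp_pos: [0.4745, -0.1834, 0.3031]
eef_rot: [-1.567, -0.109, 0.111]
force: [-0.1, -0.1, 1.0]
width: 0.0339
t 24.475 grasp [ 0.4743 -0.1833  0.1481] jaw 98.0 F [-0.1 -0.1  1. ] w 0.0339 j [-0.37  0.21 -0.42  0.94  0.   -0.51]
```

View pics/s14.png

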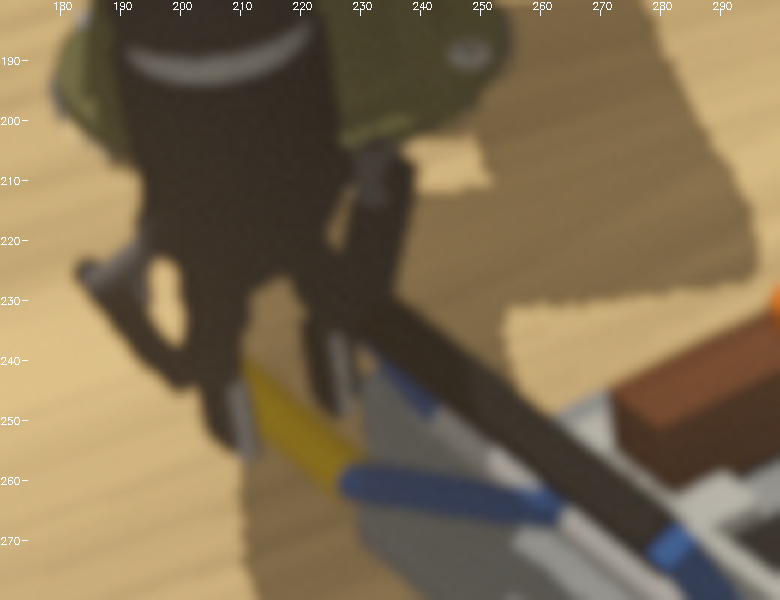

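```bash
python3 -m creep '[[0,0.004,0,0,40],[0,0.008,0,0,40],[0,0.008,0,0,40],[0,0.008,0,0,40],[0,0.008,0,0,40]]'; python3 -c 'from h import *; here()'; python3 -m creep '[[0,0,0,0,30],[0,0,0,0,25],[0,0,0,0,20],[0,0,0,0,15],[0,0,0,0,15]]' 30; python3 -c 'from h import *; here()'
```

```text
time: 25.15
tcp_pos: [0.4748, -0.1835, 0.2958]
eef_rot: [-1.568, -0.11, 0.11]
force: [0.5, -0.1, -0.1]
width: 0.0343
t 25.15 grasp [ 0.4748 -0.1835  0.1408] jaw 98.0 F [ 0.5 -0.1 -0.1] w 0.0343 j [-0.37  0.22 -0.43  0.92 -0.   -0.51]
time: 25.78
tcp_pos: [0.4751, -0.185, 0.2964]
eef_rot: [-1.573, -0.11, 0.109]
force: [-0.5, -7.0, 2.2]
width: 0.0192
t 25.775 grasp [ 0.4752 -0.1858  0.1414] jaw 98.0 F [-0.5 -7.   2.2] w 0.0192 j [-0.37  0.22 -0.43  0.92 -0.   -0.51]
```

```bash
python3 -m creep '[[0,-0.011,0.007,0,15],[0,-0.021,0.017,0,15],[0,-0.032,0.033,0,15],[0,-0.04,0.05,0,15],[0,-0.045,0.069,0,15]]'; python3 - <<'E'
from h import *
here();
s=camera("scene");crop(s,170,150,160,120,5,"s15.png")
E
```

```text
time: 26.4
tcp_pos: [0.4657, -0.1164, 0.3427]
eef_rot: [-1.575, -0.111, 0.107]
force: [-1.0, -7.4, 8.7]
width: 0.0189
t 26.4 grasp [ 0.4661 -0.1174  0.1877] jaw 97.9 F [-1.  -7.4  8.7] w 0.0189 j [-0.24  0.12 -0.43  1.01 -0.01 -0.38]
```

View pics/s15.png

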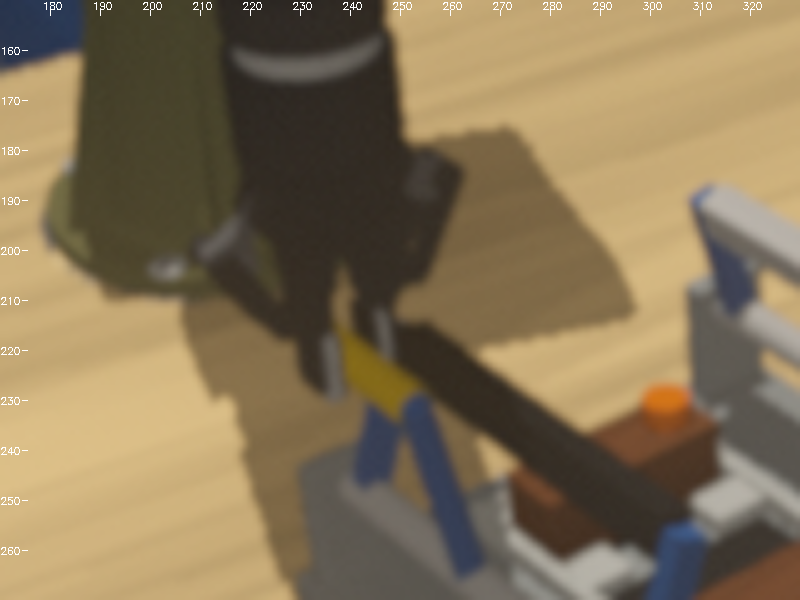

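```bash
python3 -m creep '[[0,-0.002,0.018,0,15],[0,-0.001,0.037,0,15],[0,0.008,0.064,0,15],[0,0.023,0.088,0,15],[0,0.037,0.102,0,15]]'; python3 - <<'E'
from h import *
here();
s=camera("scene");crop(s,190,150,160,120,5,"s16.png")
E
```

```text
time: 27.08
tcp_pos: [0.4511, -0.0135, 0.3037]
eef_rot: [-1.569, -0.112, 0.109]
force: [2.6, -3.4, 2.4]
width: 0.0187
t 27.075 grasp [ 0.4514 -0.0137  0.1487] jaw 98.1 F [ 2.6 -3.4  2.4] w 0.0187 j [-0.03  0.11 -0.55  0.91 -0.   -0.17]
```

View pics/s16.png

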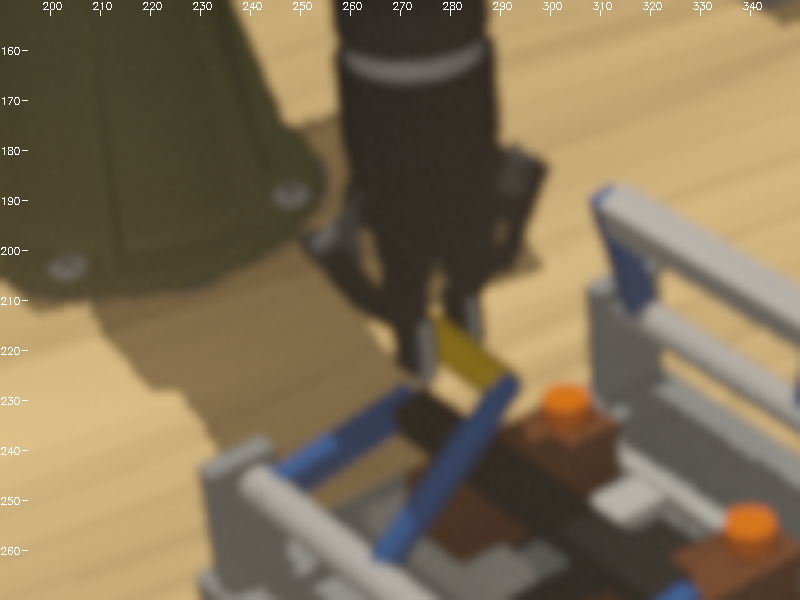

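```bash
python3 -m creep '[[0,0.005,0.004,0,15],[0,0.01,0.007,0,15],[0,0.014,0.009,0,15],[0,0.017,0.011,0,15],[0,0.017,0.011,0,15]]'; python3 -c 'from h import *; here()'
```

```text
time: 27.75
tcp_pos: [0.4496, -0.003, 0.2867]
eef_rot: [-1.567, -0.111, 0.109]
force: [2.5, 4.1, 2.1]
width: 0.019
t 27.75 grasp [ 0.4497 -0.0028  0.1317] jaw 98.0 F [2.5 4.1 2.1] w 0.019 j [-0.01  0.12 -0.58  0.87  0.   -0.15]
```

```bash
python3 -m creep '[[0,0.002,0.001,0,15],[0,0.004,0.002,0,15],[0,0.004,0.002,0,15],[0,0.004,0.002,0,15],[0,0.004,0.002,0,15]]'; python3 -c 'from h import *; here()'
```

```text
time: 28.38
tcp_pos: [0.4494, -0.0022, 0.2862]
eef_rot: [-1.571, -0.111, 0.107]
force: [-10.3, -1.0, 37.7]
width: 0.0189
t 28.375 grasp [ 0.4498 -0.0026  0.1312] jaw 98.0 F [-10.3  -1.   37.7] w 0.0189 j [-0.    0.12 -0.58  0.87 -0.   -0.14]
```

```bash
python3 -m creep '[[0,-0.004,-0.002,0,15],[0,-0.004,-0.002,0,25],[0,-0.004,-0.002,0,35],[0,-0.004,-0.002,0,45],[0,-0.004,-0.002,0,45]]'; python3 -m creep '[[0,-0.02,0,0,45],[0,-0.06,0,0,45],[0,-0.1,0,0,45],[0,-0.15,0,0,45],[0,-0.2,0,0,45]]';  python3 - <<'E'
from h import *
here();
s=camera("scene");crop(s,190,150,200,150,4,"s17.png")
w=atz(camera("top"),[(236.5+4.8,236),(246.5,280.5)],.2495);q=w-O;print((q@PX),(q@PY),w)
print(O+PY*.1645+PX*.07)
plan((.565,.208,.32),98.06,"lever")
E
```

```text
time: 29.0
tcp_pos: [0.449, -0.0034, 0.2863]
eef_rot: [-1.568, -0.109, 0.111]
force: [0.0, 0.4, 0.8]
width: 0.0384
time: 29.62
tcp_pos: [0.4489, -0.0033, 0.4881]
eef_rot: [-1.568, -0.11, 0.11]
force: [0.9, 0.4, -0.3]
width: 0.0386
t 29.625 grasp [ 0.4489 -0.0033  0.3331] jaw 98.0 F [ 0.9  0.4 -0.3] w 0.0386 j [-0.01  0.01 -0.22  1.34 -0.   -0.15]
[0.12327848 0.01825631] [0.15701732 0.15989929] [[0.61784531 0.21095115 0.2495    ]
 [0.51345648 0.19907949 0.2495    ]]
[0.56404397 0.21088974 0.        ]
lever grasp pt [ 0.4517 -0.0034  0.3369] shift xyz mm [141.6  17.7 193.5] turn about tool y -0.0 jaw now 98.0 j6 -0.15 t 29.725
```

View pics/s17.png

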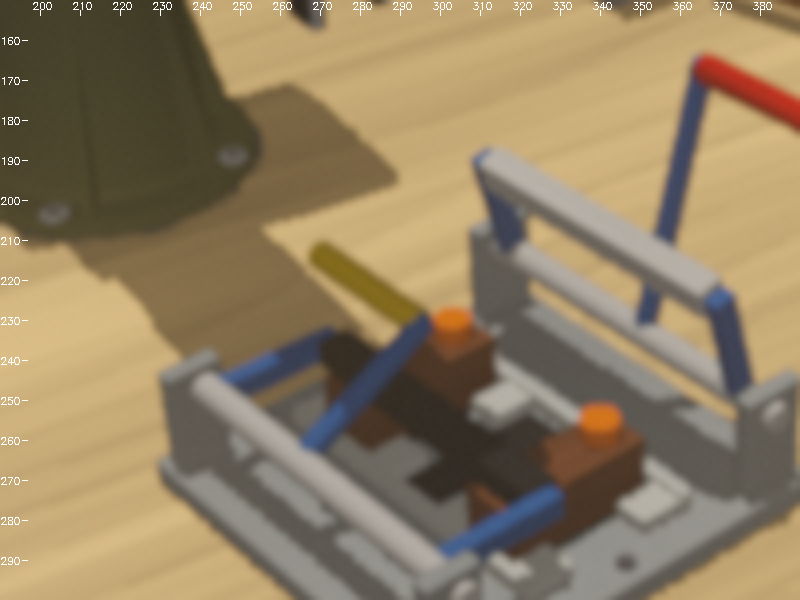

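```bash
python3 -m creep '[[0.03,0,0.04,0,45],[0.06,0,0.08,0,45],[0.09,0,0.12,0,45],[0.115,0,0.155,0,45],[0.14,0,0.192,0,45]]'; python3 -m creep '[[0,0,0,0,45],[0,0,0,0,45],[0,0,0,0,45],[0,0,0,0,45],[0,0,0,0,45]]';  python3 - <<'E'
from h import *
here();
s=camera("scene");crop(s,320,100,130,120,6,"s18.png")
plan((.5655,.2065,.2495),98.06,"lever")
E
```

```text
time: 30.35
tcp_pos: [0.5616, 0.2078, 0.4856]
eef_rot: [-1.569, -0.109, 0.111]
force: [0.7, -0.1, 0.0]
width: 0.0381
time: 30.98
tcp_pos: [0.5609, 0.2058, 0.4871]
eef_rot: [-1.568, -0.11, 0.109]
force: [0.3, -0.5, -0.2]
width: 0.0385
t 30.975 grasp [0.561  0.2058 0.3321] jaw 98.0 F [ 0.3 -0.5 -0.2] w 0.0385 j [ 0.35  0.29  0.11  1.39 -0.    0.21]
lever grasp pt [0.561 0.206 0.332] shift xyz mm [ 4.5 82.5 -0.1] turn about tool y -0.1 jaw now 98.0 j6 0.21 t 31.025
```

View pics/s18.png

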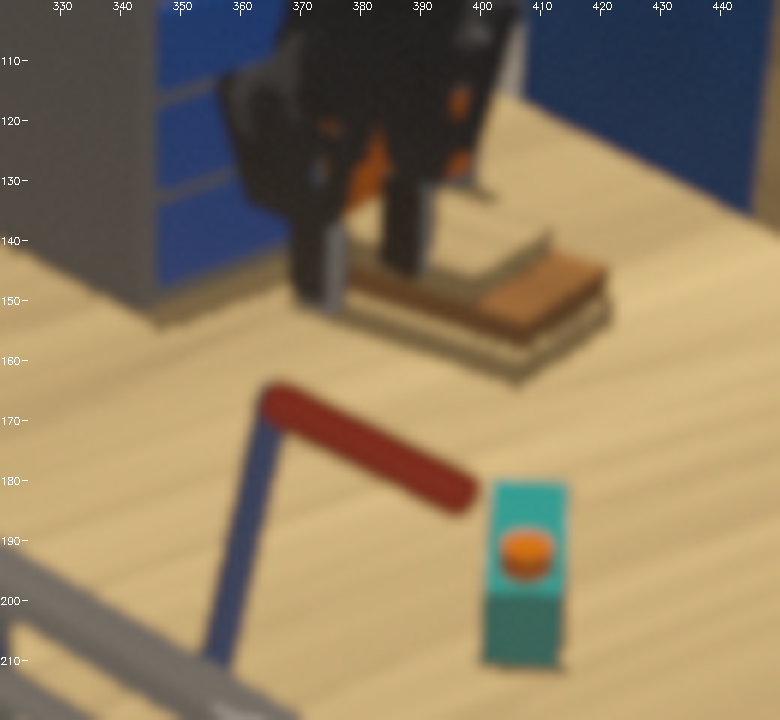

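```bash
python3 -m creep '[[0.004,0.02,0,0,45],[0.004,0.04,0,0,45],[0.004,0.06,0,0,45],[0.004,0.075,0,0,45],[0.004,0.082,0,0,45]]'; python3 -c 'from h import *; here()';python3 -m creep '[[0,0,0,0,35],[0,0,0,0,30],[0,0,0,0,25],[0,0,0,0,20],[0,0,0,0,15]]' 40;python3 - <<'E'
from h import *
here();
s=camera("scene");crop(s,320,100,130,120,6,"s19.png")
E
```

```text
time: 31.65
tcp_pos: [0.5649, 0.2068, 0.4039]
eef_rot: [-1.568, -0.109, 0.111]
force: [-1.2, 0.5, -0.2]
width: 0.0384
t 31.65 grasp [0.5647 0.2068 0.2489] jaw 98.0 F [-1.2  0.5 -0.2] w 0.0384 j [ 0.35  0.32 -0.04  1.21  0.    0.21]
time: 32.28
tcp_pos: [0.5652, 0.207, 0.4055]
eef_rot: [-1.568, -0.111, 0.109]
force: [-0.5, 0.2, 5.1]
width: 0.0189
t 32.275 grasp [0.5654 0.2071 0.2505] jaw 98.0 F [-0.5  0.2  5.1] w 0.0189 j [ 0.35  0.32 -0.04  1.21 -0.    0.21]
```

View pics/s19.png

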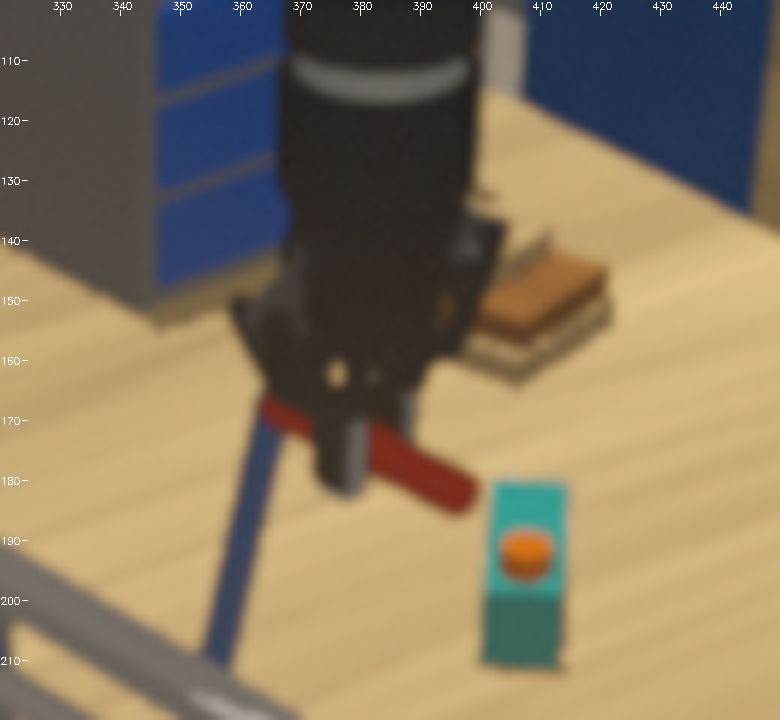

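```bash
python3 -m creep '[[0,-0.003,-0.014,0,15],[0,-0.005,-0.029,0,15],[0,-0.006,-0.044,0,15],[0,-0.005,-0.06,0,15],[0,-0.003,-0.075,0,15]]' 50; python3 -c 'from h import *; here()'
python3 -m creep '[[0,0.003,-0.015,0,15],[0,0.008,-0.03,0,15],[0,0.014,-0.045,0,15],[0,0.021,-0.058,0,15],[0,0.029,-0.072,0,15]]'; python3 -c 'from h import *; here()'
```

```text
time: 32.95
tcp_pos: [0.5756, 0.1335, 0.4089]
eef_rot: [-1.563, -0.112, 0.109]
force: [-1.7, 6.2, 7.4]
width: 0.0183
t 32.95 grasp [0.5758 0.1343 0.2539] jaw 98.1 F [-1.7  6.2  7.4] w 0.0183 j [ 0.23  0.29 -0.06  1.21  0.    0.09]
time: 33.58
tcp_pos: [0.5858, 0.0623, 0.3792]
eef_rot: [-1.563, -0.112, 0.11]
force: [0.2, 8.4, 2.2]
width: 0.0181
t 33.575 grasp [0.586  0.063  0.2242] jaw 98.1 F [0.2 8.4 2.2] w 0.0181 j [ 0.1   0.3  -0.12  1.15  0.   -0.04]
```

```bash
python3 -m creep '[[0,0.01,-0.013,0,15],[0,0.02,-0.024,0,15],[0,0.032,-0.035,0,15],[0,0.044,-0.044,0,15],[0,0.052,-0.05,0,15]]' 60; python3 - <<'E'
from h import *
here();
s=camera("scene");crop(s,220,130,180,150,5,"s20.png")
E
```

```text
time: 34.2
tcp_pos: [0.5927, 0.0134, 0.3277]
eef_rot: [-1.561, -0.112, 0.109]
force: [-2.9, 10.4, 9.4]
width: 0.0184
t 34.2 grasp [0.5929 0.0144 0.1727] jaw 98.1 F [-2.9 10.4  9.4] w 0.0184 j [ 0.02  0.34 -0.19  1.04  0.01 -0.12]
```

View pics/s20.png

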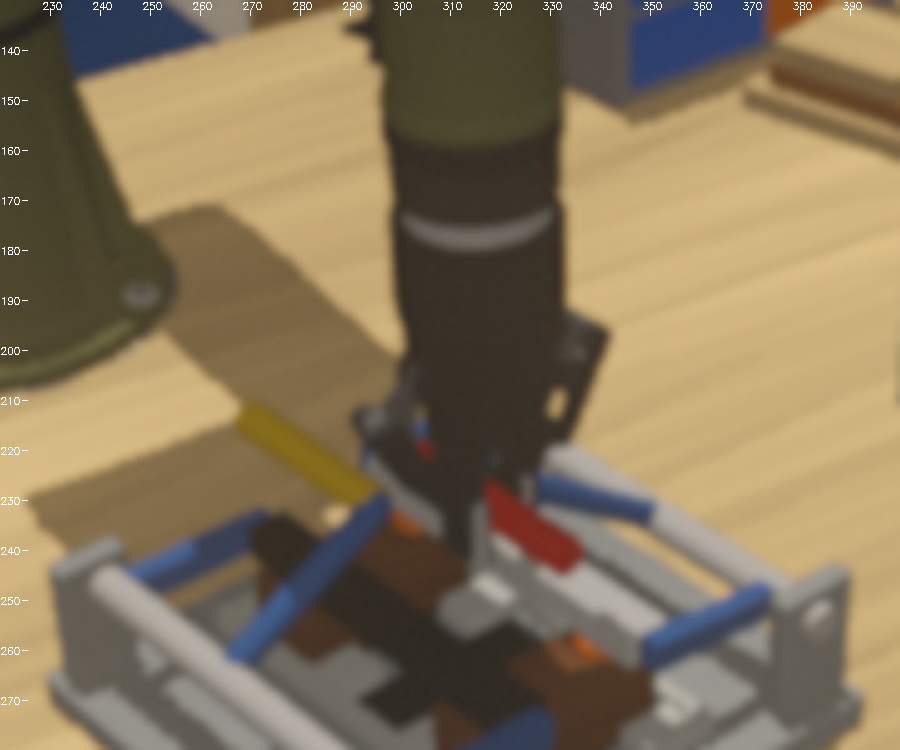

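```bash
python3 -m creep '[[0,0.003,-0.002,0,15],[0,0.006,-0.004,0,15],[0,0.009,-0.006,0,15],[0,0.011,-0.007,0,15],[0,0.011,-0.007,0,15]]' 60; python3 -c 'from h import *; here()'
```

```text
time: 34.88
tcp_pos: [0.5937, 0.0069, 0.3168]
eef_rot: [-1.562, -0.112, 0.11]
force: [-2.2, 10.3, 9.2]
width: 0.0183
t 34.875 grasp [0.5938 0.0078 0.1618] jaw 98.1 F [-2.2 10.3  9.2] w 0.0183 j [ 0.01  0.35 -0.2   1.02  0.01 -0.13]
```

```bash
python3 -m creep '[[0,0.002,-0.001,0,15],[0,0.004,-0.002,0,15],[0,0.006,-0.003,0,15],[0,0.006,-0.003,0,15],[0,0.006,-0.003,0,15]]' 60; python3 - <<'E'
from h import *
here();
s=camera("scene");crop(s,280,190,110,90,7,"s21.png")
E
```

```text
time: 35.5
tcp_pos: [0.5939, 0.0044, 0.3131]
eef_rot: [-1.56, -0.114, 0.109]
force: [-8.6, 10.2, 25.0]
width: 0.0182
t 35.5 grasp [0.5942 0.0057 0.1581] jaw 98.1 F [-8.6 10.2 25. ] w 0.0182 j [ 0.01  0.35 -0.21  1.01  0.01 -0.14]
```

View pics/s21.png

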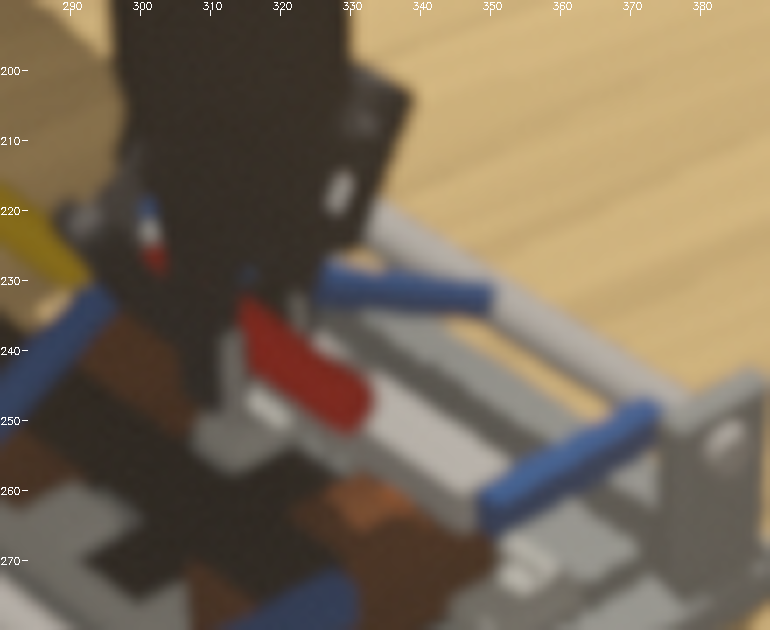

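```bash
python3 -m creep '[[0,0.002,0,0,15],[0,0.003,0,0,15],[0,0.003,0,0,15],[0,0.003,0,0,15],[0,0.003,0,0,15]]' 60; python3 - <<'E'
from h import *
here();
E
```

```text
time: 36.17
tcp_pos: [0.5937, 0.0044, 0.3128]
eef_rot: [-1.56, -0.115, 0.108]
force: [-15.9, 10.6, 42.9]
width: 0.0184
t 36.175 grasp [0.5943 0.0057 0.1579] jaw 98.1 F [-15.9  10.6  42.9] w 0.0184 j [ 0.01  0.35 -0.21  1.01  0.01 -0.14]
```

```bash
python3 -m creep '[[0,-0.013,0.008,0,15],[0,-0.027,0.016,0,15],[0,-0.039,0.025,0,15],[0,-0.051,0.036,0,15],[0,-0.062,0.048,0,15]]' 50; python3 -c 'from h import *; here()'
python3 -m creep '[[0,-0.009,0.012,0,15],[0,-0.017,0.025,0,15],[0,-0.025,0.039,0,15],[0,-0.031,0.053,0,15],[0,-0.036,0.068,0,15]]' 50; python3 -c 'from h import *; here()'
python3 -m creep '[[0,-0.003,0.016,0,15],[0,-0.005,0.032,0,15],[0,-0.006,0.047,0,15],[0,-0.005,0.063,0,15],[0,-0.002,0.08,0,15]]' 50; python3 -c 'from h import *; here()'
```

```text
time: 36.8
tcp_pos: [0.5876, 0.0503, 0.3687]
eef_rot: [-1.568, -0.111, 0.11]
force: [5.4, 5.0, -6.4]
width: 0.0184
t 36.8 grasp [0.5877 0.0504 0.2137] jaw 98.1 F [ 5.4  5.  -6.4] w 0.0184 j [ 0.09  0.31 -0.13  1.13  0.   -0.06]
time: 37.42
tcp_pos: [0.578, 0.1174, 0.4058]
eef_rot: [-1.569, -0.111, 0.108]
force: [3.9, -0.3, 4.7]
width: 0.0184
t 37.425 grasp [0.5782 0.1173 0.2508] jaw 98.0 F [ 3.9 -0.3  4.7] w 0.0184 j [ 0.2   0.29 -0.07  1.2  -0.    0.06]
time: 38.05
tcp_pos: [0.5667, 0.1969, 0.4062]
eef_rot: [-1.569, -0.11, 0.109]
force: [6.0, -1.5, 1.2]
width: 0.0184
t 38.05 grasp [0.5667 0.1968 0.2512] jaw 98.0 F [ 6.  -1.5  1.2] w 0.0184 j [ 0.33  0.31 -0.04  1.21 -0.    0.19]
```

```bash
python3 -m creep '[[0,0.001,0.005,0,15],[0,0.001,0.011,0,15],[0,0.001,0.011,0,15],[0,0.001,0.011,0,25],[0,0.001,0.011,0,45]]'; python3 -m creep '[[0,0,0,0,50],[0,0,0,0,50],[0,-0.03,0,0,50],[0,-0.06,0,0,50],[0,-0.085,0,0,50]]'; python3 - <<'E'
from h import *
here();plan((.4495,-.003,.335),98.06,"clamp closed")
c=camera("top");crop(c,225,205,200,150,4,"b22.png")
s=camera("scene");crop(s,220,130,200,150,4,"s22.png")
E
```

```text
time: 38.67
tcp_pos: [0.564, 0.2073, 0.4047]
eef_rot: [-1.568, -0.107, 0.113]
force: [-0.9, 0.5, 0.0]
width: 0.0381
time: 39.3
tcp_pos: [0.5649, 0.2069, 0.492]
eef_rot: [-1.568, -0.11, 0.11]
force: [0.4, 0.2, -0.5]
width: 0.0429
t 39.3 grasp [0.565 0.207 0.337] jaw 98.0 F [ 0.4  0.2 -0.5] w 0.0429 j [0.35 0.3  0.13 1.4  0.   0.21]
clamp closed grasp pt [0.565 0.207 0.337] shift xyz mm [-143.7    1.9 -191.8] turn about tool y -0.0 jaw now 98.0 j6 0.21 t 39.3
```

View pics/b22.png

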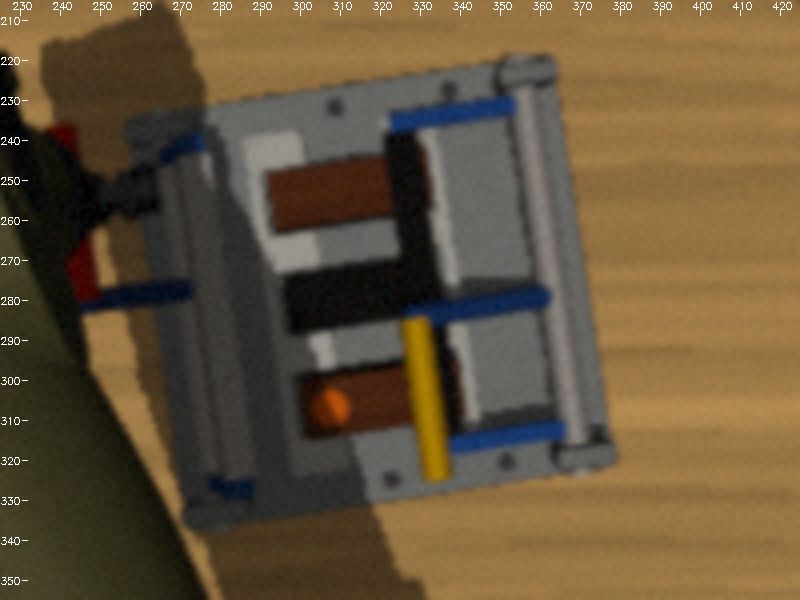

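View pics/s22.png

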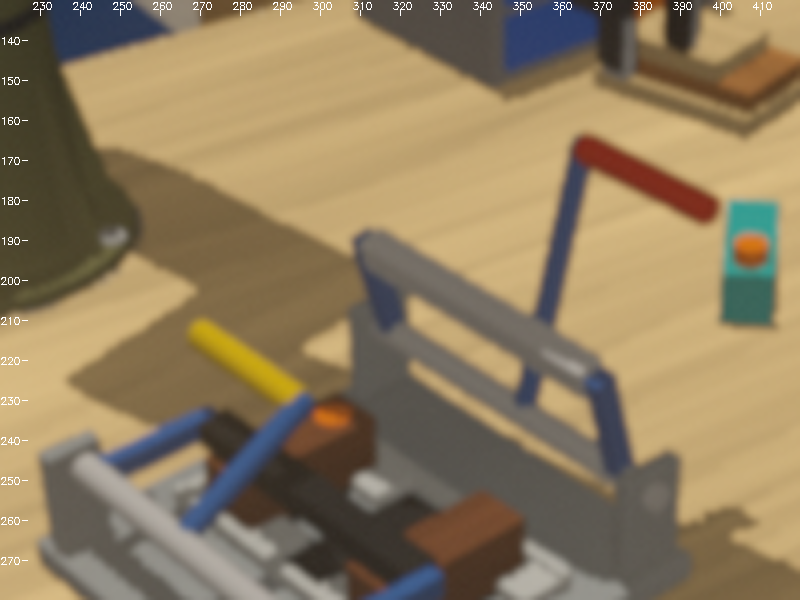

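```bash
python3 - <<'E'
from h import *
c=camera("top");a=view(c,285,235,60,90,6);s=camera("scene");b=view(s,280,215,80,67,6)
cv2.imwrite("pics/z1.png",a);cv2.imwrite("pics/z2.png",b)
P=cloud(c);print(P[254,295:304,2].round(4),P[254,310:318,2].round(4));print(P[307,303:314,2].round(4),P[307,316:323,2].round(4))
E
```

```text
[0.0625 0.0626 0.0598 0.0623 0.0654 0.0608 0.0629 0.0643 0.0589] [0.0634 0.0638 0.0661 0.0629 0.0666 0.0586 0.0667 0.0564]
[0.0694 0.0628 0.0671 0.066  0.0617 0.0692 0.0634 0.0637 0.0707 0.0663
 0.0637] [0.0656 0.0625 0.0612 0.063  0.0641 0.0673 0.0656]
```

View pics/z1.png

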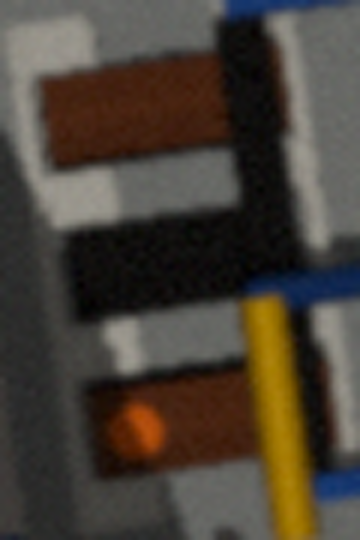

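View pics/z2.png

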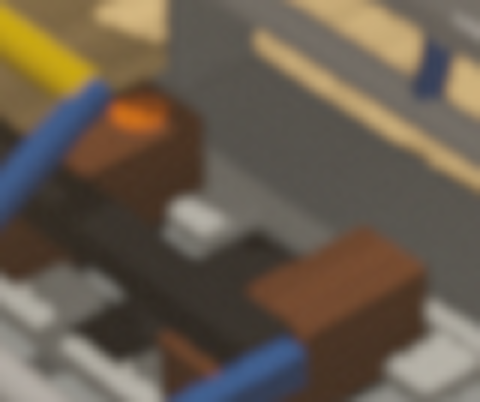

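```bash
python3 - <<'E'
from h import *
for k in range(3):
    P=cloud(camera("top"))
    a=P[303:312,303:312,2];b=P[302:312,316:323,2];f=P[250:258,294:303,2];g=P[249:258,306:318,2]
    print([round(float(np.median(q))*1000,2) for q in(a,b,f,g)])
E
```

```text
[64.55, 64.62, 64.74, 65.13]
[64.3, 64.96, 64.8, 64.9]
[64.91, 63.99, 64.35, 64.78]
```

Both plugs are flush: the top-view depth at the plug spots matches the block tops within 1 mm. The lever is back at rest and the clamp is closed. Next I'll open the clamp.

```bash
python3 -m creep '[[-0.03,0,-0.04,0,42],[-0.06,0,-0.08,0,42],[-0.09,0,-0.12,0,42],[-0.12,0,-0.16,0,42],[-0.144,0,-0.192,0,42]]'; python3 -m creep '[[0,0.03,0,0,42],[0,0.07,0,0,42],[0,0.11,0,0,42],[0,0.14,0,0,42],[0,0.14,0,0,42]]'; python3 - <<'E'
from h import *
here();plan((.4493,-.003,.1312),98.06,"clamp closed")
s=camera("scene");crop(s,220,150,120,100,6,"s23.png")
E
```

```text
time: 40.28
tcp_pos: [0.4479, -0.0046, 0.4898]
eef_rot: [-1.568, -0.109, 0.111]
force: [0.4, -0.6, 0.8]
width: 0.0358
time: 40.9
tcp_pos: [0.4476, -0.0033, 0.3481]
eef_rot: [-1.567, -0.105, 0.115]
force: [-0.3, -0.1, 0.5]
width: 0.0359
t 40.9 grasp [ 0.4466 -0.0033  0.1931] jaw 98.0 F [-0.3 -0.1  0.5] w 0.0359 j [-0.01  0.06 -0.48  1.03  0.   -0.15]
clamp closed grasp pt [ 0.4466 -0.0033  0.1931] shift xyz mm [ 3.1 61.9 -0.2] turn about tool y -0.0 jaw now 98.0 j6 -0.15 t 40.9
```

View pics/s23.png

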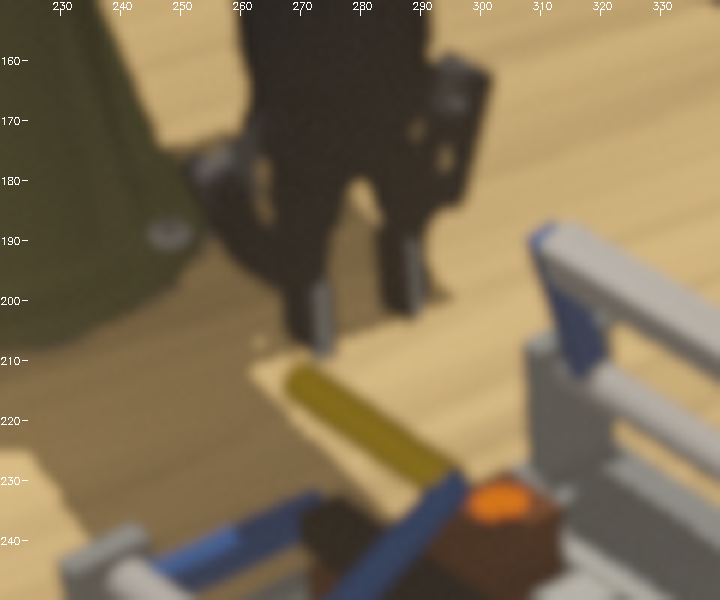

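```bash
python3 -m creep '[[0.002,0.02,0,0,42],[0.002,0.04,0,0,42],[0.002,0.055,0,0,42],[0.002,0.061,0,0,42],[0.002,0.061,0,0,42]]'; python3 -c 'from h import *; here()'; python3 -m creep '[[0,0,0,0,30],[0,0,0,0,25],[0,0,0,0,20],[0,0,0,0,15],[0,0,0,0,15]]' 30; python3 -c 'from h import *; here()'
```

```text
time: 41.58
tcp_pos: [0.4514, -0.003, 0.2899]
eef_rot: [-1.568, -0.11, 0.11]
force: [0.6, 0.3, 0.7]
width: 0.0357
t 41.575 grasp [ 0.4514 -0.003   0.1349] jaw 98.0 F [0.6 0.3 0.7] w 0.0357 j [-0.01  0.12 -0.57  0.88  0.   -0.15]
time: 42.2
tcp_pos: [0.4515, -0.0026, 0.2903]
eef_rot: [-1.567, -0.111, 0.11]
force: [-1.3, 4.3, 5.5]
width: 0.0191
t 42.2 grasp [ 0.4516 -0.0024  0.1353] jaw 98.1 F [-1.3  4.3  5.5] w 0.0191 j [-0.01  0.12 -0.57  0.88  0.   -0.15]
```

```bash
python3 -m creep '[[0,-0.011,-0.007,0,15],[0,-0.023,-0.017,0,15],[0,-0.035,-0.032,0,15],[0,-0.045,-0.049,0,15],[0,-0.051,-0.067,0,15]]' 35; python3 -c 'from h import *; here()'; python3 -m creep '[[0,-0.003,-0.019,0,15],[0,-0.003,-0.038,0,15],[0,0,-0.057,0,15],[0,0.006,-0.075,0,15],[0,0.016,-0.092,0,15]]'; python3 -c 'from h import *; here()'; python3 -m creep '[[0,0.006,-0.008,0,15],[0,0.012,-0.015,0,15],[0,0.019,-0.021,0,15],[0,0.026,-0.026,0,15],[0,0.026,-0.026,0,15]]'; python3 -c 'from h import *; here()'
```

```text
time: 42.82
tcp_pos: [0.4608, -0.0676, 0.343]
eef_rot: [-1.56, -0.114, 0.109]
force: [-2.3, 11.0, 8.4]
width: 0.0185
t 42.825 grasp [ 0.4612 -0.0664  0.188 ] jaw 98.2 F [-2.3 11.   8.4] w 0.0185 j [-0.15  0.1  -0.46  1.01  0.01 -0.29]
time: 43.45
tcp_pos: [0.474, -0.161, 0.3247]
eef_rot: [-1.567, -0.112, 0.109]
force: [3.1, 4.2, 4.4]
width: 0.0185
t 43.45 grasp [ 0.4743 -0.1608  0.1697] jaw 98.1 F [3.1 4.2 4.4] w 0.0185 j [-0.33  0.18 -0.41  0.98  0.   -0.47]
time: 44.08
tcp_pos: [0.4775, -0.186, 0.2987]
eef_rot: [-1.567, -0.111, 0.109]
force: [4.2, 5.4, 3.3]
width: 0.0186
t 44.075 grasp [ 0.4777 -0.1858  0.1437] jaw 98.0 F [4.2 5.4 3.3] w 0.0186 j [-0.37  0.22 -0.42  0.93  0.   -0.51]
```

```bash
python3 -m creep '[[0,0,0,0,20],[0,0,0,0,30],[0,0,0,0,38],[0,0,0,0,38],[0,0,0,0,38]]'; python3 -m creep '[[0,-0.03,0,0,38],[0,-0.08,0,0,38],[0,-0.13,0,0,38],[0,-0.18,0,0,38],[0,-0.19,0,0,38]]'; python3 - <<'E'
from h import *
here();
c=camera("top");crop(c,225,205,200,150,4,"b24.png")
s=camera("scene");crop(s,190,130,200,150,4,"s24.png")
plan((.4473,.034,.33),8.06,"bay1")
E
```

```text
time: 44.7
tcp_pos: [0.4769, -0.1863, 0.2986]
eef_rot: [-1.568, -0.109, 0.11]
force: [0.1, 0.3, 0.1]
width: 0.0326
time: 45.32
tcp_pos: [0.4777, -0.1865, 0.4924]
eef_rot: [-1.571, -0.114, 0.106]
force: [1.3, -0.1, -0.5]
width: 0.0322
t 45.325 grasp [ 0.4785 -0.1869  0.3374] jaw 98.0 F [ 1.3 -0.1 -0.5] w 0.0322 j [-0.37  0.12 -0.09  1.35 -0.   -0.51]
bay1 grasp pt [ 0.4777 -0.1865  0.3347] shift xyz mm [  0.7   4.4 222.6] turn about tool y 90.0 jaw now 98.0 j6 -0.51 t 45.425
```

View pics/b24.png

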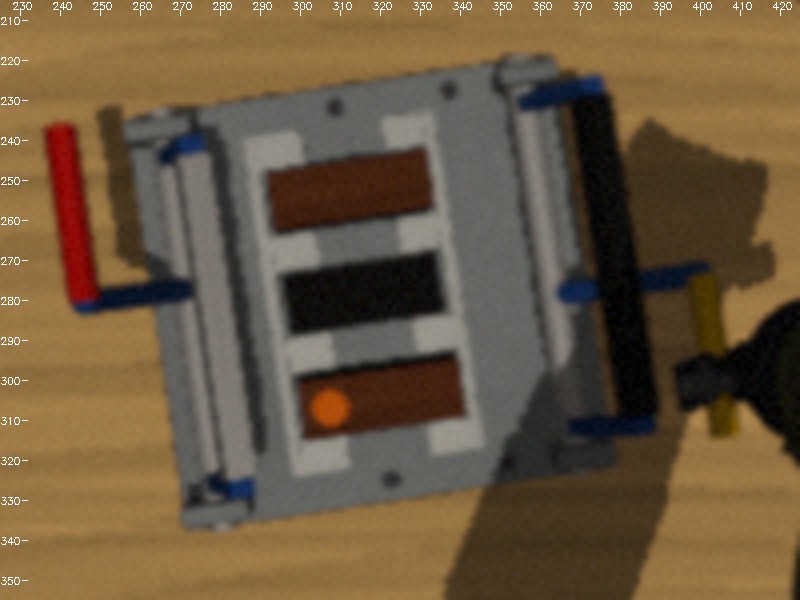

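View pics/s24.png

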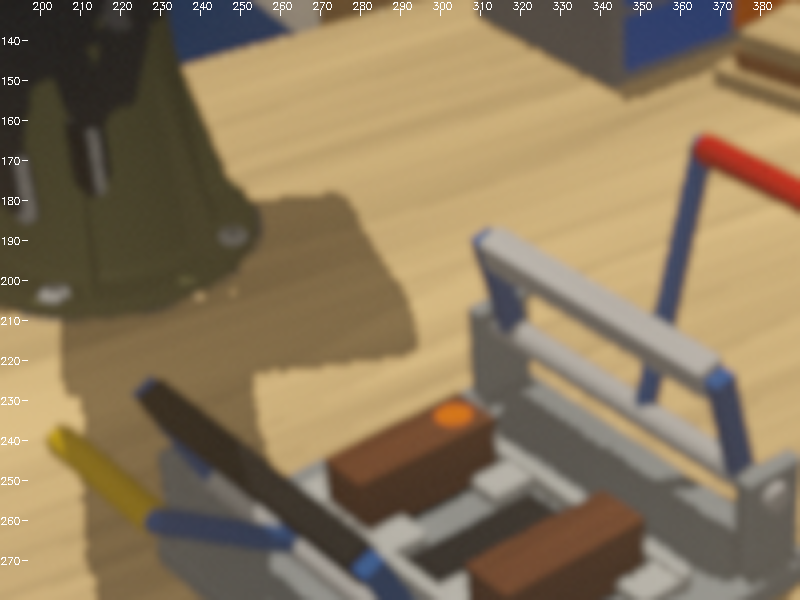

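```bash
python3 -m creep '[[0,0,0.04,10,60],[0,0,0.08,20,65],[0,0,0.12,30,70],[0,0,0.16,40,75],[0,0,0.2,50,75]]'; python3 -m creep '[[0,0,0,10,75],[0,0,0,20,75],[0,0,0,30,75],[0,0,0,40,75],[0,0,0,40,75]]'; python3 - <<'E'
from h import *
here();plan((.449,.030,.052),8.06,"bay1")
E
```

```text
time: 46.05
tcp_pos: [0.4484, 0.013, 0.4866]
eef_rot: [-1.494, 0.58, -0.575]
force: [1.0, -0.2, -0.7]
width: 0.064
time: 46.68
tcp_pos: [0.4488, 0.0118, 0.4869]
eef_rot: [-1.275, 1.106, -1.102]
force: [-0.2, 0.1, 0.4]
width: 0.0641
t 46.675 grasp [0.4483 0.0118 0.3319] jaw 8.1 F [-0.2  0.1  0.4] w 0.0641 j [ 0.03  0.01 -0.23  1.34 -0.    1.46]
bay1 grasp pt [0.4483 0.0118 0.3319] shift xyz mm [-17.8 279.9   4.1] turn about tool y 0.1 jaw now 8.1 j6 1.46 t 46.675
```

```bash
python3 -m creep '[[-0.018,0.05,0.003,0,75],[-0.018,0.1,0.003,0,75],[-0.018,0.16,0.003,0,75],[-0.018,0.21,0.003,0,75],[-0.018,0.24,0.003,0,75]]'; python3 -m creep '[[0,0.02,0,0,75],[0,0.04,0,0,75],[0,0.04,0,0,75],[0,0.04,0,0,75],[0,0.04,0,0,75]]'; python3 -c 'from h import *; here()'; python3 -m creep '[[0,0,0,0,30],[0,0,0,0,30],[0,0,0,0,30],[0,0,0,0,30],[0,0,0,0,30]]' 60;  python3 -c 'from h import *; here()'
```

```text
time: 47.3
tcp_pos: [0.4476, 0.0299, 0.2453]
eef_rot: [-1.277, 1.106, -1.1]
force: [-1.1, 0.4, 0.9]
width: 0.0641
time: 47.92
tcp_pos: [0.4501, 0.0301, 0.2095]
eef_rot: [-1.271, 1.104, -1.105]
force: [-0.8, -0.8, -0.2]
width: 0.0644
t 47.925 grasp [0.4503 0.0301 0.0545] jaw 8.1 F [-0.8 -0.8 -0.2] w 0.0644 j [ 0.07  0.22 -0.67  0.68  0.    1.5 ]
time: 48.55
tcp_pos: [0.4499, 0.0301, 0.2094]
eef_rot: [-1.272, 1.104, -1.106]
force: [-2.7, -0.8, 6.4]
width: 0.0391
t 48.55 grasp [0.45   0.0301 0.0544] jaw 8.0 F [-2.7 -0.8  6.4] w 0.0391 j [ 0.07  0.22 -0.67  0.69 -0.    1.5 ]
```

```bash
python3 -m creep '[[0,-0.03,0,0,30],[0,-0.08,0,0,30],[0,-0.14,0,0,30],[0,-0.2,0,0,30],[0,-0.25,0,0,30]]'; python3 - <<'E'
from h import *
here();plan((.436,-.387,.31),5.8,"tray1")
E
```

```text
time: 49.18
tcp_pos: [0.4493, 0.0301, 0.4611]
eef_rot: [-1.271, 1.104, -1.106]
force: [0.9, 0.2, -1.8]
width: 0.0393
t 49.175 grasp [0.4496 0.0301 0.3061] jaw 8.0 F [ 0.9  0.2 -1.8] w 0.0393 j [ 0.07  0.01 -0.28  1.28  0.    1.5 ]
tray1 grasp pt [0.4496 0.0301 0.3061] shift xyz mm [411.1  -3.9 -71.8] turn about tool y 2.2 jaw now 8.0 j6 1.5 t 49.175
```

```bash
python3 -m creep '[[0.055,0,-0.01,0,30],[0.11,0,-0.02,0,30],[0.165,0,-0.03,1,30],[0.22,0,-0.039,2,30],[0.275,0,-0.048,2.2,30]]'; python3 -m creep '[[0.055,0,-0.011,0,30],[0.11,0,-0.019,0,30],[0.136,0,-0.019,0,30],[0.136,0,-0.019,0,30],[0.136,0,-0.019,0,30]]'; python3 - <<'E'
from h import *
here();plan((.436,-.387,.06),5.8,"tray1")
c=camera("top");crop(c,400,215,120,140,4,"t25.png")
E
```

```text
time: 49.8
tcp_pos: [0.44, -0.2506, 0.4586]
eef_rot: [-1.255, 1.134, -1.134]
force: [1.4, -0.3, -1.5]
width: 0.0395
time: 50.42
tcp_pos: [0.4353, -0.3856, 0.4583]
eef_rot: [-1.255, 1.135, -1.133]
force: [-0.4, -0.4, -1.4]
width: 0.0389
t 50.425 grasp [ 0.4352 -0.3854  0.3033] jaw 5.8 F [-0.4 -0.4 -1.4] w 0.0389 j [-0.73  0.26  0.01  1.32  0.    0.74]
tray1 grasp pt [ 0.4352 -0.3854  0.3033] shift xyz mm [  2.  243.3   0.8] turn about tool y 0.0 jaw now 5.8 j6 0.74 t 50.425
```

View pics/t25.png

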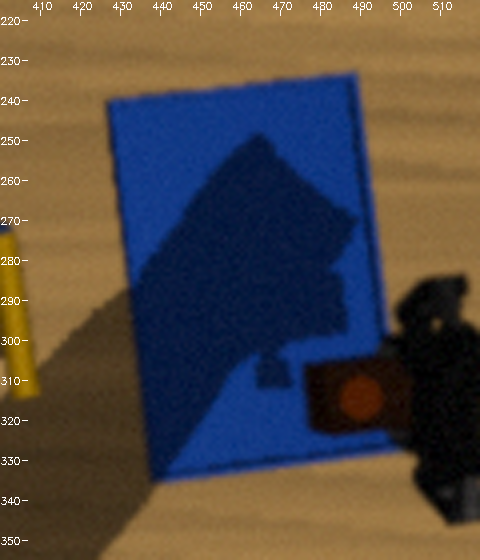

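```bash
python3 -m creep '[[0,0.05,0,0,30],[0,0.1,0,0,30],[0,0.15,0,0,30],[0,0.2,0,0,30],[0,0.235,0,0,30]]'; python3 -m creep '[[0,0.008,0,0,30],[0,0.016,0,0,30],[0,0.022,0,0,30],[0,0.026,0,0,30],[0,0.026,0,0,30]]'; python3 - <<'E'
from h import *
here()
s=camera("scene");crop(s,70,250,170,150,5,"t26.png")
E
```

```text
time: 51.1
tcp_pos: [0.4351, -0.3843, 0.2218]
eef_rot: [-1.256, 1.134, -1.131]
force: [0.5, -0.2, -2.2]
width: 0.0392
time: 51.72
tcp_pos: [0.4355, -0.3862, 0.198]
eef_rot: [-1.256, 1.134, -1.134]
force: [0.7, 0.9, -2.3]
width: 0.0389
t 51.725 grasp [ 0.4355 -0.3863  0.043 ] jaw 5.8 F [ 0.7  0.9 -2.3] w 0.0389 j [-0.73  0.44 -0.37  0.76 -0.    0.74]
```

View pics/t26.png

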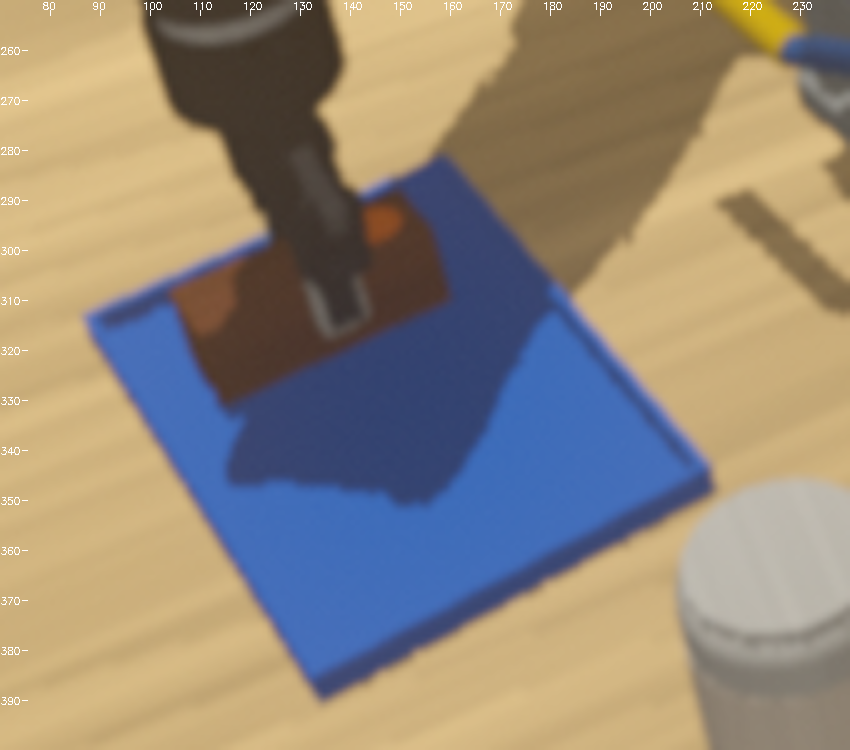

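Aligned inside the tray; about 3 mm left to lower, then release.

```bash
python3 -m creep '[[0,0.001,0,0,30],[0,0.002,0,0,30],[0,0.003,0,0,30],[0,0.003,0,0,30],[0,0.003,0,0,30]]'; python3 -c 'from h import *; here()'; python3 -m creep '[[0,0,0,0,50],[0,0,0,0,75],[0,0,0,0,75],[0,0,0,0,75],[0,0,0,0,75]]'; python3 -m creep '[[0,-0.04,0,0,75],[0,-0.1,0,0,75],[0,-0.16,0,0,75],[0,-0.22,0,0,75],[0,-0.28,0,0,75]]'; python3 - <<'E'
from h import *
here();plan((.588,.049,.33),8.06,"bay3")
c=camera("top");cv2.imwrite("pics/t27.png",c["img"])
E
```

```text
time: 52.4
tcp_pos: [0.4354, -0.3861, 0.1947]
eef_rot: [-1.256, 1.134, -1.134]
force: [-0.4, -1.2, -2.8]
width: 0.039
t 52.4 grasp [ 0.4354 -0.3861  0.0397] jaw 5.8 F [-0.4 -1.2 -2.8] w 0.039 j [-0.73  0.45 -0.37  0.75 -0.    0.74]
time: 53.02
tcp_pos: [0.4354, -0.3861, 0.1947]
eef_rot: [-1.256, 1.134, -1.134]
force: [0.1, 0.3, -0.2]
width: 0.064
time: 53.65
tcp_pos: [0.4351, -0.3859, 0.4769]
eef_rot: [-1.256, 1.133, -1.134]
force: [0.8, -0.0, -0.1]
width: 0.0641
t 53.65 grasp [ 0.4352 -0.3859  0.3219] jaw 5.8 F [ 0.8 -0.  -0.1] w 0.0641 j [-0.73  0.26  0.05  1.35  0.    0.74]
bay3 grasp pt [ 0.4352 -0.3859  0.3219] shift xyz mm [-417.1   -8.2  196.2] turn about tool y -2.2 jaw now 5.8 j6 0.74 t 53.65
```

View pics/t27.png

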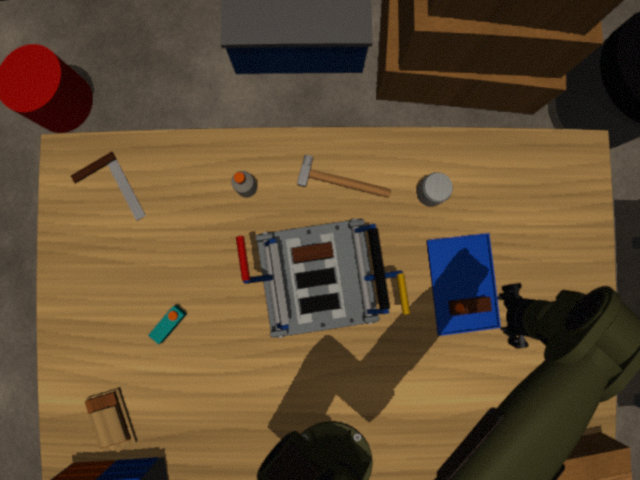

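Block placed in the tray; everything else is undisturbed. Next, the block in the far bay.

```bash
python3 -m creep '[[-0.055,0,0.026,0,75],[-0.11,0,0.052,0,75],[-0.165,0,0.078,-1,75],[-0.22,0,0.104,-2,75],[-0.275,0,0.13,-2.2,75]]'; python3 -m creep '[[-0.055,0,0.025,0,75],[-0.11,0,0.05,0,75],[-0.142,0,0.063,0,75],[-0.142,0,0.063,0,75],[-0.142,0,0.063,0,75]]'; python3 - <<'E'
from h import *
here();plan((.588,.047,.054),8.06,"bay3")
E
```

```text
time: 54.32
tcp_pos: [0.5371, -0.0974, 0.4748]
eef_rot: [-1.272, 1.105, -1.106]
force: [1.4, -1.0, 0.1]
width: 0.0642
time: 54.95
tcp_pos: [0.5792, 0.0498, 0.4745]
eef_rot: [-1.273, 1.105, -1.105]
force: [-0.4, -0.2, 0.9]
width: 0.064
t 54.95 grasp [0.5791 0.0497 0.3195] jaw 8.0 F [-0.4 -0.2  0.9] w 0.064 j [ 0.09  0.26  0.04  1.35 -0.    1.52]
bay3 grasp pt [0.5791 0.0497 0.3195] shift xyz mm [  3.8 265.5   8.6] turn about tool y -0.0 jaw now 8.0 j6 1.52 t 54.95
```

```bash
python3 -m creep '[[0.003,0.04,0.008,0,75],[0.003,0.1,0.008,0,75],[0.003,0.16,0.008,0,75],[0.003,0.2,0.008,0,75],[0.003,0.23,0.008,0,75]]'; python3 -m creep '[[0,0.02,0,0,75],[0,0.036,0,0,75],[0,0.036,0,0,75],[0,0.036,0,0,75],[0,0.036,0,0,75]]'; python3 -c 'from h import *; here()'; python3 -m creep '[[0,0,0,0,30],[0,0,0,0,30],[0,0,0,0,30],[0,0,0,0,30],[0,0,0,0,30]]' 60;  python3 -c 'from h import *; here()';python3 -m creep '[[0,-0.03,0,0,30],[0,-0.08,0,0,30],[0,-0.14,0,0,30],[0,-0.2,0,0,30],[0,-0.25,0,0,30]]'; python3 - <<'E'
from h import *
here();plan((.5555,-.375,.306),5.8,"tray2")
E
```

```text
time: 55.58
tcp_pos: [0.5867, 0.0464, 0.2428]
eef_rot: [-1.273, 1.108, -1.106]
force: [0.5, -0.1, 0.1]
width: 0.0639
time: 56.2
tcp_pos: [0.5883, 0.0482, 0.2098]
eef_rot: [-1.271, 1.104, -1.106]
force: [0.2, 0.7, 0.1]
width: 0.064
t 56.2 grasp [0.5886 0.0482 0.0548] jaw 8.0 F [0.2 0.7 0.1] w 0.064 j [ 0.08  0.44 -0.34  0.79  0.    1.51]
time: 56.82
tcp_pos: [0.5882, 0.0483, 0.2095]
eef_rot: [-1.271, 1.104, -1.106]
force: [0.1, -0.2, 6.0]
width: 0.0393
t 56.825 grasp [0.5884 0.0483 0.0545] jaw 8.0 F [ 0.1 -0.2  6. ] w 0.0393 j [ 0.08  0.44 -0.34  0.79  0.    1.51]
time: 57.45
tcp_pos: [0.5874, 0.0482, 0.4609]
eef_rot: [-1.272, 1.105, -1.106]
force: [0.9, -0.3, -1.3]
width: 0.0388
t 57.45 grasp [0.5875 0.0483 0.3059] jaw 8.0 F [ 0.9 -0.3 -1.3] w 0.0388 j [0.08 0.28 0.03 1.32 0.   1.51]
tray2 grasp pt [0.5875 0.0483 0.3059] shift xyz mm [ 4.146e+02 -2.000e-01 -9.090e+01] turn about tool y 2.2 jaw now 8.0 j6 1.51 t 57.45
```

```bash
python3 -m creep '[[0.055,0,-0.012,0,30],[0.11,0,-0.024,0,30],[0.165,0,-0.036,1,30],[0.22,0,-0.048,2,30],[0.275,0,-0.06,2.2,30]]'; python3 -m creep '[[0.055,0,-0.011,0,30],[0.11,0,-0.022,0,30],[0.14,0,-0.026,0,30],[0.14,0,-0.026,0,30],[0.14,0,-0.026,0,30]]'; python3 - <<'E'
from h import *
here();plan((.5555,-.375,.0645),5.8,"tray2")
c=camera("top");crop(c,400,215,120,140,4,"t28.png")
E
```

```text
time: 58.08
tcp_pos: [0.5662, -0.2341, 0.4581]
eef_rot: [-1.256, 1.135, -1.133]
force: [0.5, -0.0, -1.2]
width: 0.0389
time: 58.7
tcp_pos: [0.555, -0.3739, 0.458]
eef_rot: [-1.255, 1.135, -1.132]
force: [-0.0, 0.2, -1.3]
width: 0.039
t 58.7 grasp [ 0.5549 -0.3737  0.303 ] jaw 5.8 F [-0.   0.2 -1.3] w 0.039 j [-0.59  0.44  0.26  1.39  0.    0.88]
tray2 grasp pt [ 0.5549 -0.3737  0.303 ] shift xyz mm [  1.7 238.5   0.7] turn about tool y 0.0 jaw now 5.8 j6 0.88 t 58.7
```

View pics/t28.png

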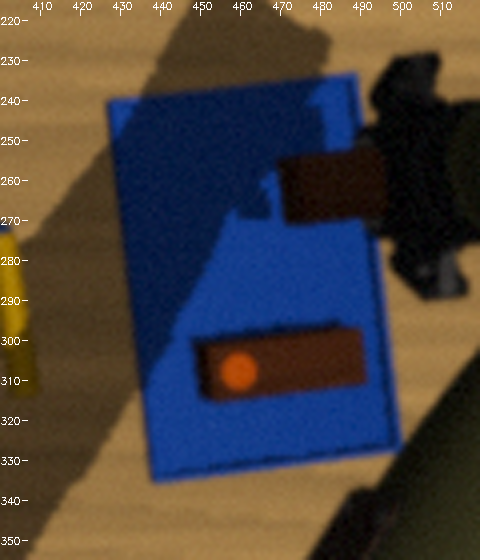

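```bash
python3 -m creep '[[0.001,0.05,0,0,30],[0.001,0.1,0,0,30],[0.001,0.15,0,0,30],[0.001,0.2,0,0,30],[0.001,0.235,0,0,30]]'; python3 -m creep '[[0,0.008,0,0,30],[0,0.016,0,0,30],[0,0.022,0,0,30],[0,0.026,0,0,30],[0,0.028,0,0,30]]'; python3 -m creep '[[0,0,0,0,30],[0,0,0,0,30],[0,0,0,0,30],[0,0,0,0,30],[0,0,0,0,30]]';python3 -c 'from h import *; here()'
```

```text
time: 59.38
tcp_pos: [0.5548, -0.3733, 0.2215]
eef_rot: [-1.257, 1.134, -1.13]
force: [0.7, 0.7, -1.1]
width: 0.0391
time: 60.0
tcp_pos: [0.5553, -0.3756, 0.1962]
eef_rot: [-1.255, 1.133, -1.135]
force: [-0.2, 0.1, -1.4]
width: 0.0386
time: 60.62
tcp_pos: [0.5552, -0.3754, 0.1957]
eef_rot: [-1.256, 1.134, -1.134]
force: [-1.0, 0.1, -1.6]
width: 0.0393
t 60.625 grasp [ 0.5552 -0.3754  0.0407] jaw 5.8 F [-1.   0.1 -1.6] w 0.0393 j [-0.59  0.58 -0.13  0.85 -0.    0.87]
```

```bash
python3 -m creep '[[0,0.001,0,0,30],[0,0.001,0,0,30],[0,0.001,0,0,50],[0,0.001,0,0,75],[0,0.001,0,0,75]]'; python3 -m creep '[[0,0,0,0,75],[0,-0.05,0,0,75],[0,-0.11,0,0,75],[0,-0.17,0,0,75],[0,-0.23,0,0,75]]'; python3 -m creep '[[0.02,0,-0.05,0,75],[0.04,0,-0.1,0,75],[0.05,0,-0.15,0,75],[0.05,0,-0.15,0,75],[0.05,0,-0.15,0,75]]'; python3 - <<'E'
from h import *
here()
c=camera("top");crop(c,225,205,290,150,2,"f0.png");x0,y0,f=410,220,6;im=view(c,x0,y0,105,95,f);cv2.imwrite("pics/f1.png",im)
s=camera("scene");cv2.imwrite("pics/f2.png",s["img"])
b,g,r=[c["img"].astype(int)[...,i] for i in range(3)]
P=cloud(c);T=np.array([.4958,-.381,0]);a=np.radians(5.9);TX=np.array([np.cos(a),np.sin(a),0]);TY=np.array([-np.sin(a),np.cos(a),0])
m=((r>b+5)&(b<60)).astype(np.uint8);k=np.zeros_like(m);k[238:328,432:494]=m[238:328,432:494]
n,l,st,ce=cv2.connectedComponentsWithStats(k)
for i in range(1,n):
    if st[i,4]>150:
        v,u=np.nonzero(l==i);W=atz(c,np.c_[u,v],.05);q=W-T
        print(st[i],cv2.minAreaRect((np.c_[q@TX,q@TY]*1000).astype(np.float32)),"z",np.median(P[v,u,2]), [np.median(P[v[h],u[h],2]).round(4) for h in(u<u.mean(),u>=u.mean(),v<v.mean(),v>=v.mean())])
E
```

```text
time: 61.25
tcp_pos: [0.5552, -0.3754, 0.1949]
eef_rot: [-1.256, 1.134, -1.134]
force: [-0.0, -0.0, -0.7]
width: 0.0636
time: 61.88
tcp_pos: [0.5549, -0.3752, 0.4268]
eef_rot: [-1.255, 1.134, -1.134]
force: [0.8, -0.3, 0.1]
width: 0.064
time: 62.5
tcp_pos: [0.4112, -0.4404, 0.425]
eef_rot: [-1.255, 1.134, -1.135]
force: [-0.4, 0.6, -0.7]
width: 0.0639
t 62.5 grasp [ 0.4113 -0.4405  0.27  ] jaw 5.8 F [-0.4  0.6 -0.7] w 0.0639 j [-0.82  0.31 -0.    1.25  0.    0.65]
[445 254  41  17 548] ((59.4991455078125, 1.709564208984375), (113.7274398803711, 38.22710418701172), 89.6520767211914) z 0.0488095263138424 [np.float64(0.0483), np.float64(0.0492), np.float64(0.0491), np.float64(0.0487)]
[450 297  41  18 538] ((-59.08639144897461, 2.8861770629882812), (113.20050811767578, 37.4632682800293), 89.80059051513672) z 0.048723840583907 [np.float64(0.0483), np.float64(0.0494), np.float64(0.0486), np.float64(0.0489)]
```

View pics/f1.png

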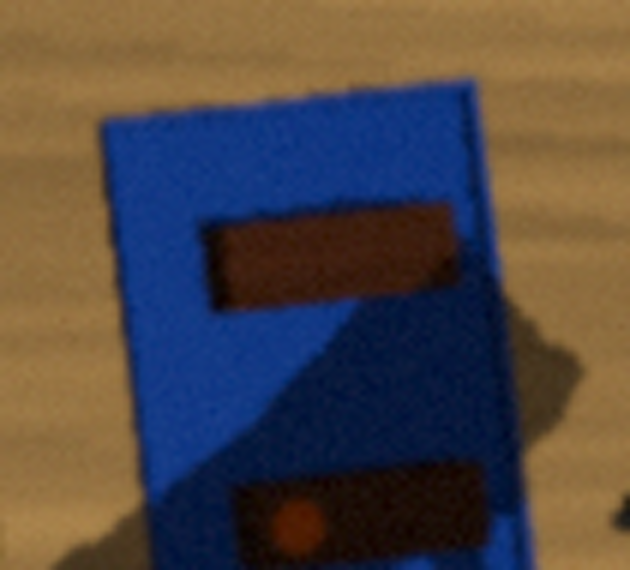

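View pics/f2.png

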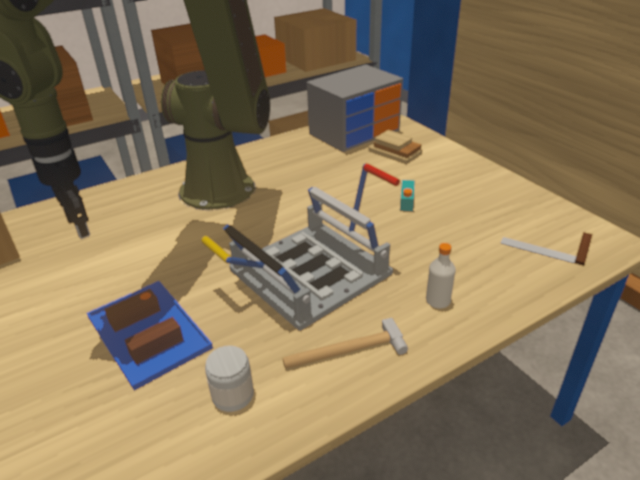

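Both blocks lie flat in the tray at tray coordinates x = ±59 mm, y ≈ 2 mm, with tops at about 49 mm. The lever is at rest, the clamp is open, the bystanders are in place, and the gripper is clear. I'm handing in the job.

```bash
python3 -c '
from rig import order
print(order.job_done())'
```

```text
the job is handed in; nothing more can be done
None
```

I handed the job in at about 62.5 s of the 210 s limit. No verdict came back.

**What I did:** Only two wooden blocks were present, so I loaded them into the two outer bays with their plugs on the lever side. I closed the clamp until it pressed on the blocks, pulled the lever until the force rose sharply at its stop, and led it back to rest. I then threw the clamp open and laid both blocks in the blue tray.

**Last checks:**
- **Blocks:** Both lie flat at about x = ±59 mm, y = 2 mm in the tray frame, with tops at about 49 mm (50 mm expected).
- **Press:** The lever looks at rest and the clamp open.
- **Bystanders:** The glue, hammer, tin and turquoise look-alike had not visibly moved.
- **Gripper:** It is clear of everything.

**Less certain:** One plug no longer shows orange at all, so I judged it by depth instead. With both blocks still in the nest, each plug spot measured level with its block top within 1 mm. I take that plug to be flush or just below the surface.

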